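Take a cured grating disc out of the clamp nest and file it in the slotted cassette

ROBOT

A 6-joint arm with a two-finger parallel gripper is mounted at the origin on a cart in front of the work surface, level with it; the furniture and walls round the work are solid. World frame = base frame: x ahead of the robot, y to its left, z up, the work surface at z = 0. Lengths are in m, angles in rad, forces in N, time in s.
With the tool pointing down it reaches from about 0.325 to 1 m from the base axis. Payload 5.1 kg.
Tool frame: the origin (TCP) lies on the centre line of the jaws, within the pads' length; the fingertips stand 11 mm ahead of it and the grasp point (between the pads) lies 8 mm behind it (manip.nose_length is the distance from the TCP to the fingertips, in m); z points along the fingers, y is the direction in which the jaws open and shut (so a half turn about z gives the same grasp; the last joint's range is limited). The gripper opens to 85 mm and grips with 20 to 120 N. Pads are 22 mm wide; open, the fingers measure 114 mm over their backs; the gripper's body (76 mm by 85 mm) begins 54 mm behind the grasp point. The pads swing forward as they close: fully open they stand 13 mm farther back than shut.
Start: joints at [-1.375, 0.124, 1.65, -0, 1.367, -0.083], TCP at [0.179, -0.625, 0.242] pointing down, gripper open.
Joint ranges: [-2.61, 2.61], [-1.02, 2.33], [0.03, 2.71], [-1.35, 4.49], [0.32, 2.68], [-2.91, 2.91]. Speed limits (rad/s): [2.57, 2.57, 3.14, 3.14, 3.14, 3.14].

INTERFACE

Orientations are given as a unit quaternion [w, x, y, z].
In Python, from workcell import manip gives the robot as it stands. The module is installed in compiled form; this text tells all that it offers.
- The arm moves only by the shell command python3 -m jog 'ROWS' [OPENING] [FORCE]. ROWS is text: rows parted by semicolons, each of 4 numbers parted by spaces: the shift along the tool's x, y, z in mm, then the turn about the tool's z in degrees. A call has 1 to 12 rows; each row is the pose to reach, as a shift and turn from the pose commanded when the call began, along the tool's axes at that moment; what a row does not reach only later rows make up. A row lasts 1/8 s, in which the tool goes at most 62.5 mm and 10.7 degrees, less where a joint would pass 70% of its speed; a pose out of reach is approached as far as the arm can. A call with a gripper value outside its range is refused whole. OPENING is the gripper command: -1 is fully open, 1 is shut, values between are in proportion, set as the call begins (- or left out, the last holds). The fingers move at their own pace and stop on an object; FORCE is the grip in N (left out, the last holds). Time passes only in rows, so rows that repeat a pose let the fingers close. It gives the time, the measured TCP pose, the force and the opening at its end, in the units of the state.
- manip.get_obs(): the state, without advancing time (a new reading comes with each control period).
- manip.grab_frame(name): name is "scene" or "top" or "wrist"; returns a dict with "image" (480x640x3 uint8, red, green, blue), "depth" (480x640 float32, m along the optical axis (not along the pixel's ray), 0 where there is no reading), "fx", "fy", "cx", "cy" (pixels), "view" (4x4, takes a point from world to camera coordinates); the wrist camera has in their place "mount" (4x4, takes a point from camera to tool coordinates, whose origin is the TCP and whose axes are the flange's). Camera axes: x right, y down, z forward; pixel columns grow to the right and rows downward; lengths in m; the calibration is good to about 2 mm. A picture is of the moment at which its call begins: read the wrist's pose just before it.
- manip.finish_job(): hands the job in, once; it reports no verdict.
The state is a dict: "time_s": time; "q": joint angles; "joint_vel": joint speeds; "joint_torque": joint torques, N m; "tcp_pos": TCP position; "ee_rot": TCP orientation; "ft_force": force on the tool from outside, world axes, zero at the start; "moment": the same for the moment, N m; "width": finger opening in m.
Only numpy, scipy, OpenCV 4.12 (cv2) and the standard library are available. Lean on these libraries where they do the work, as an engineer would, in place of code of your own. Each camera call takes 0.05 s, during which the arm holds its last target.

TASK

The glue under the boss of the grating disc has set: push the blue handle of its toggle clamp over, away from the disc, until the clamp arm stands up, and leave it open. Take the disc out of the nest and slide it, lying level with its pull tab towards the front, fully home into the middle slot of the grey cassette, above the disc that is already filed there. Leave that disc, the glue bottle and the cutter where they are.

Things in the scene. Friction and masses are not known exactly. Their poses are not given: they have to be found in the camera images.
- disc_centre (a point): middle of the loose grating disc's plate: steel, 110 mm across, 4 mm thick, flat below, about 0.1 kg; the point is 2 mm above its underside. Axes: z up along the disc's axis, -x to the pull tab. At the start the disc lies in the nest, its white boss up and under the clamp's foot, its tab on the nest's left, so that disc +x is nest -y
- disc_boss (a point): centre of the disc's white boss, 18 mm above the underside; axes as disc_centre. A block 24 mm along disc x, 36 mm along y; top 32 mm above the underside; it rises from a round flange 47 mm across whose top is 8 mm above the underside. Two flat faces look along +x and -x: grasp it along x. The only part that can be gripped while the disc is in the nest
- disc_tab (a point): centre of the disc's blue pull tab, 80 mm from the disc's axis, 18 mm above the underside; axes as disc_centre. An upright fin outside the rim: 32 mm along x, 10 mm thick along y (grasp it along y), 36 mm high from the underside; a neck 10 mm wide, 12 mm high joins it to the rim. With the disc home in the cassette it stands free, 11 to 43 mm in front of the front edge
- nest: fixed aluminium nest; origin on the bench under the seated disc's axis, +x to the toggle clamp, +y to the steel fork in which the tab stands (cheeks 54 mm above the bench, 2 mm from the tab on each side, so it cannot be gripped there). Locators round the rim reach 26 mm above the bench. The disc must be lifted straight up, 40 mm or more, to leave the fork
- nest_seat (a point): middle of the disc's seat, 16 mm above the bench: the disc's underside rests here at the start; axes as the nest
- clamp_arm (a joint): angle of the clamp's arm (rad): 0 = arm level, its rubber foot on the boss, locked over centre; 1.5 = fully open, arm upright, its foot about 130 mm above the bench and 85 mm from the disc's axis towards nest +x. 3 to 5 N on the handle break the lock, then it moves easily and stays where it is left
- clamp_grip (a point): middle of the clamp's blue handle grip (a round bar 19 mm thick). Shut, the handle is upright, 90 mm from the disc's axis, this point 141 mm, its top 172 mm above the bench. Pushed towards nest +x it swings over by 90 degrees about a pivot 75 mm down the handle (which itself moves 22 mm out and 20 mm down) and ends level: this point then 187 mm from the disc's axis and 45 mm above the bench
- cassette: fixed grey cassette, open at the front only, 129 mm wide, 134 mm high with its clear cover; three slots 42 mm apart in height. Origin on the bench under the axis of the filed discs; +x points in, y across. Front edge at x = -53 mm, back stop at x = +55 mm. A pair of white ribs, 9 mm deep, on each side carries a plate's edge; 99 mm are free between left and right ribs
- middle_slot (a point): where disc_centre must come: in the middle slot, 56 mm above the bench; axes as the cassette. The ribs leave 8 mm of height for the 4 mm plate (it rests on the lower ones, 2 mm below this point; the upper ones are 6 mm above it), flared to about 13 mm at the mouth; the grooves are 117 mm apart across for the 110 mm plate
- stored_centre (a point): middle of the plate of a second, equal disc already home in the bottom slot, its tab in front like the first one's, with its top 48 mm above the bench; axes as disc_centre. To be left alone
- bottom_slot (a point): where stored_centre belongs, 14 mm above the bench; axes as the cassette
- free_bench (a point): a free place on the bench in front of the cassette, where the disc may be laid down to change the grasp: nothing lies between 0.36 and 0.50 m ahead of the robot's base axis and 0.11 to 0.40 m to its right
- sealer_press: heat sealer standing between nest and cassette, fixed: 305 mm wide, its front 185 mm before this origin, its body 105 mm high; its platen stands open behind, with a red grip up to 375 mm high, 50 to 90 mm in front of the origin. Go round its front when crossing
- clamp_jig: the bench's own handle jig, fixed, to the left of the nest: base 120 x 190 mm, 12 mm high; its red lever, up to 132 mm high, reaches 168 mm towards the nest (-y) from this origin. Not used
- glue_bottle: white glue bottle with red nozzle, 42 mm thick, 121 mm high; origin under its middle. A loose bystander
- box_cutter: orange cutter lying flat, 158 x 21 x 17 mm; origin under its middle. A loose bystander

How it is judged:
By the outcome, as a careful person would: the job done as asked, in the order asked, and still so for the second after the job is handed in, with the robot touching nothing.
It also fails if it takes over 72 s, if anything falls off the work surface, if the arm or the gripper's body presses on something with over 40 N, if the wrist force passes 120 N, or if a joint passes its speed limit or range.

## Working session

There is one attempt and no reset: what is moved stays moved. The work goes in short steps, Python scripts to look and compute and a shell command to move; the robot and the scene stay as the last step left them, time stands still between calls to the robot, and variables do not carry over. Pictures are saved under pics/ and viewed, and the job is handed in when it is done.

```bash
ls; mkdir -p pics; python3 - <<'E'
from workcell import manip
import cv2,numpy as np
o=manip.get_obs()
for k,v in o.items(): print(k,np.round(v,4))
print(manip.nose_length)
for n in ["scene","top","wrist"]:
    f=manip.grab_frame(n)
    cv2.imwrite(f"pics/{n}0.png",f["image"][:,:,::-1])
    print(n,f["fx"],f["fy"],f["cx"],f["cy"]);print(np.round(f.get("view",f.get("mount")),4))
    np.savez(f"pics/{n}0.npz",**{k:v for k,v in f.items()})
E
```

```text
pics
time_s 0.0
q [-1.3746  0.1245  1.6517  0.      1.3675 -0.0826]
joint_vel [ 0.001  -0.0006  0.0001 -0.0012 -0.0001 -0.0003]
joint_torque [ 2.90000e-03 -4.23601e+01 -3.65454e+01  2.00000e-04  6.90000e-03
  0.00000e+00]
tcp_pos [ 0.1788 -0.6243  0.2411]
ee_rot [-0.001   0.9903  0.1389 -0.    ]
ft_force [0.1416 0.4467 1.1501]
moment [ 0.03    0.0062 -0.0541]
width 0.0855
0.011
scene 434.6654094756285 434.6654094756285 313.43771635620607 232.19445217989988
[[-0.8207 -0.5714 -0.0011  0.5173]
 [-0.3886  0.5595 -0.7321  0.2817]
 [ 0.419  -0.6004 -0.6812  0.8571]
 [ 0.      0.      0.      1.    ]]
top 455.8245796166992 455.8245796166992 317.36764354618333 237.0351344554006
[[ 0.0824 -0.9966 -0.0064  0.0375]
 [-0.9734 -0.0791 -0.2149  0.6019]
 [ 0.2136  0.0239 -0.9766  1.2239]
 [ 0.      0.      0.      1.    ]]
wrist 402.5470938442673 402.5470938442673 314.93640627441806 243.3347550198372
[[ 2.000e-04 -9.507e-01 -3.101e-01  8.030e-02]
 [ 1.000e+00  0.000e+00  6.000e-04  3.000e-04]
 [-5.000e-04 -3.101e-01  9.507e-01 -1.321e-01]
 [ 0.000e+00  0.000e+00  0.000e+00  1.000e+00]]
```

View pics/scene0.png

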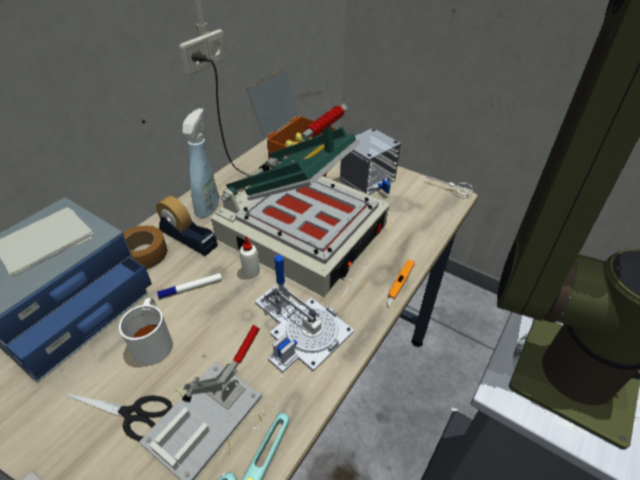

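View pics/top0.png

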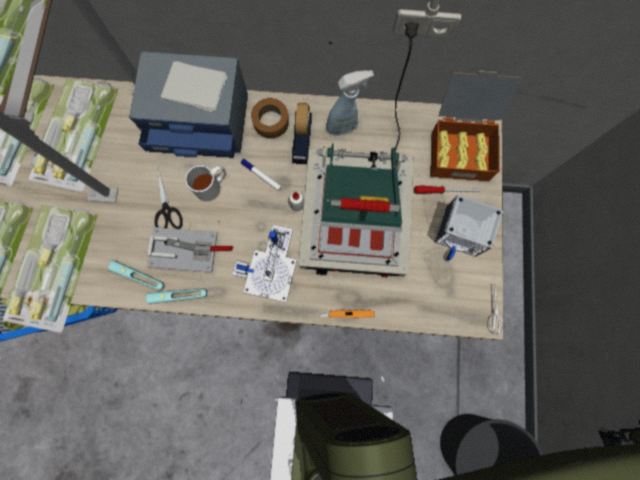

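View pics/wrist0.png

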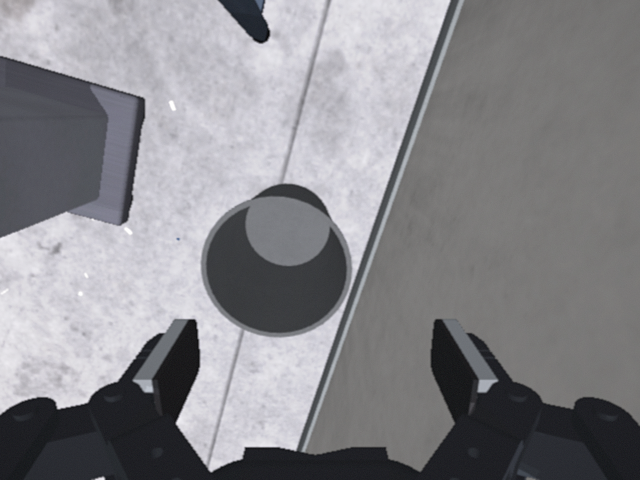

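The top view shows the nest at about (268,275) with its clamp handle at (273,237), and the cassette at (470,225) with the filed tab at (450,253). The cutter is at (350,314) and the bottle at (296,200). The wrist camera only sees the floor. Next I'll enlarge the crops and measure with depth.

```bash
cat > h.py <<'E'
import numpy as np,cv2
from workcell import manip
def T_tool(o):
    w,x,y,z=o["ee_rot"]; from scipy.spatial.transform import Rotation as R
    T=np.eye(4);T[:3,:3]=R.from_quat([x,y,z,w]).as_matrix();T[:3,3]=o["tcp_pos"];return T
def grab(name,tag):
    o=manip.get_obs(); f=dict(manip.grab_frame(name))
    if name=="wrist": f["c2w"]=T_tool(o)@f["mount"]
    else: f["c2w"]=np.linalg.inv(f["view"])
    cv2.imwrite(f"pics/{name}{tag}.png",f["image"][:,:,::-1]); np.savez(f"pics/{name}{tag}.npz",**f)
    return f
def load(s):
    f=dict(np.load(f"pics/{s}.npz"))
    if "c2w" not in f: f["c2w"]=np.linalg.inv(f["view"])
    return f
def cloud(f):
    v,u=np.mgrid[0:480,0:640]; d=f["depth"]
    P=np.stack([(u-f["cx"])/f["fx"]*d,(v-f["cy"])/f["fy"]*d,d],-1)
    W=P@f["c2w"][:3,:3].T+f["c2w"][:3,3]; W[d==0]=np.nan; return W
def proj(f,p):
    c=np.linalg.inv(f["c2w"])@np.append(p,1); return np.array([c[0]/c[2]*f["fx"]+f["cx"],c[1]/c[2]*f["fy"]+f["cy"]])
def ray(f,uv):
    d=f["c2w"][:3,:3]@np.array([(uv[0]-f["cx"])/f["fx"],(uv[1]-f["cy"])/f["fy"],1]); return f["c2w"][:3,3],d/np.linalg.norm(d)
def tri(f1,a,f2,b):
    o1,d1=ray(f1,a);o2,d2=ray(f2,b)
    s=np.linalg.lstsq(np.stack([d1,-d2],1),o2-o1,rcond=None)[0]
    p,q=o1+s[0]*d1,o2+s[1]*d2; return (p+q)/2,np.linalg.norm(p-q)
def onz(f,uv,z):
    o,d=ray(f,uv); return o+d*(z-o[2])/d[2]
def crop(s,x0,y0,x1,y1,k,out):
    im=cv2.imread(f"pics/{s}.png")[y0:y1,x0:x1]; cv2.imwrite(f"pics/{out}.png",cv2.resize(im,None,fx=k,fy=k,interpolation=cv2.INTER_CUBIC))
E
python3 - <<'E'
from h import *
f=load("top0");W=cloud(f)
for n,(u,v) in dict(bench=(230,290),boss=(268,271),handle=(273,237),tab=(240,268),bottle=(296,200),cutter=(350,314),cass=(470,215),ctab=(450,253),press=(318,265),grip=(365,205)).items(): print(n,np.round(W[v,u],3))
crop("top0",220,215,320,305,8,"c_nest");crop("top0",420,180,510,270,8,"c_cas")
E
```

```text
bench [ 0.434  0.329 -0.004]
boss [0.488 0.214 0.077]
handle [0.565 0.199 0.168]
tab [0.493 0.297 0.051]
bottle [0.695 0.155 0.084]
cutter [ 0.393 -0.023  0.018]
cass [ 0.676 -0.321  0.134]
ctab [ 0.588 -0.296  0.035]
press [0.514 0.078 0.088]
grip [ 0.61  -0.018  0.371]
```

```bash
python3 -c "
import cv2
a=cv2.imread('pics/c_nest.png');b=cv2.imread('pics/c_cas.png');print(a.shape,b.shape)
b=cv2.resize(b,None,fx=.8,fy=.8);cv2.imwrite('pics/c_cas2.png',b)
cv2.imwrite('pics/c_nest2.png',cv2.resize(a,None,fx=.8,fy=.8))"
```

```text
(720, 800, 3) (720, 720, 3)
```

View pics/c_nest2.png

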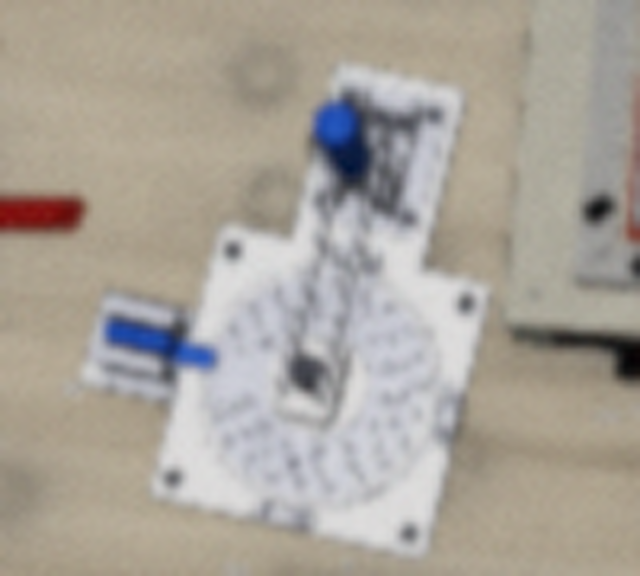

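View pics/c_cas2.png

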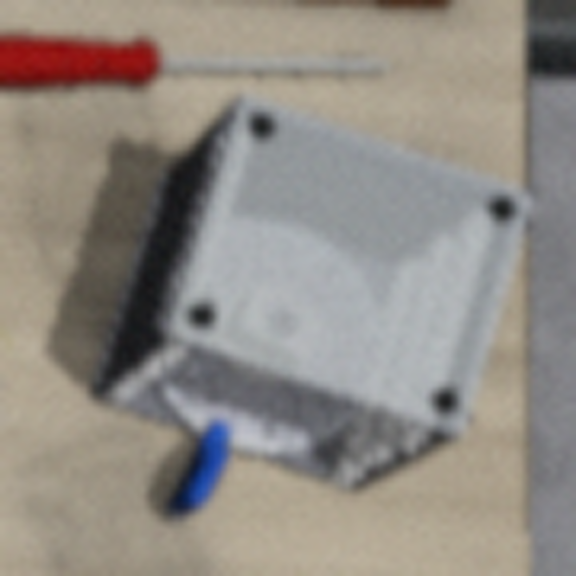

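```bash
cat >> h.py <<'E'
def plan(*wps, base=None):
    """wps: (x,y,z,yawdeg of tool x, or None) world -> row numbers (from measured pose)"""
    o=manip.get_obs();T=T_tool(o);y0=np.degrees(np.arctan2(T[1,0],T[0,0]))
    print("now",np.round(T[:3,3]*1000,1),"yaw %.2f"%y0,"tilt",np.round(T[:3,2],4))
    for x,y,z,w in wps:
        d=T[:3,:3].T@(np.array([x,y,z])-T[:3,3])*1000
        t=0 if w is None else -((w-y0+180)%360-180)
        print("row %.1f %.1f %.1f  %.2f"%(*d,t))
E
python3 - <<'E'
from h import *
plan((.42,-.35,.45,60),(.40,.10,.45,160),(.40,.2,.42,171.5))
E
```

```text
now [ 178.8 -624.5  241.3] yaw 15.97 tilt [-3.0e-04  1.6e-03 -1.0e+00]
row 307.5 -197.8 -208.3  -44.03
row 412.1 -635.9 -207.6  -144.03
row 439.6 -732.0 -177.4  -155.53
```

```bash
python3 -m jog '40 -25 -40 0; 90 -50 -90 0; 140 -80 -140 0; 190 -110 -190 -5; 240 -150 -208 -15; 290 -190 -208 -25; 315 -245 -208 -35; 330 -300 -208 -45; 345 -360 -208 -55; 360 -420 -208 -65; 375 -480 -208 -75; 390 -540 -208 -85' 1
python3 - <<'E'
from h import *
plan((.40,.2,.42,171.5))
E
```

```text
time_s: 1.65
tcp_pos: [0.4054, -0.023, 0.4501]
ee_rot: [0.0, 0.634, 0.773, 0.0]
ft_force: [0.9, 0.1, 0.6]
width: -0.0002
now [405.4 -23.  450.1] yaw 101.27 tilt [ 4.e-04  1.e-04 -1.e+00]
row 219.7 38.3 30.1  -70.23
```

```bash
python3 -m jog '40 10 10 -10; 85 15 15 -20; 130 20 20 -30; 180 30 30 -40; 220 38 30 -50; 220 38 30 -60; 220 38 30 -70; 220 38 30 -70; 220 38 30 -70'
python3 - <<'E'
from h import *
f=grab("wrist","1"); plan()
E
```

```text
time_s: 2.78
tcp_pos: [0.4014, 0.1983, 0.4202]
ee_rot: [-0.0, 0.08, 0.997, -0.0]
ft_force: [-0.2, 0.2, 1.1]
width: 0.0003
now [401.4 198.2 420.2] yaw 170.85 tilt [-1.e-04 -0.e+00 -1.e+00]
```

View pics/wrist1.png

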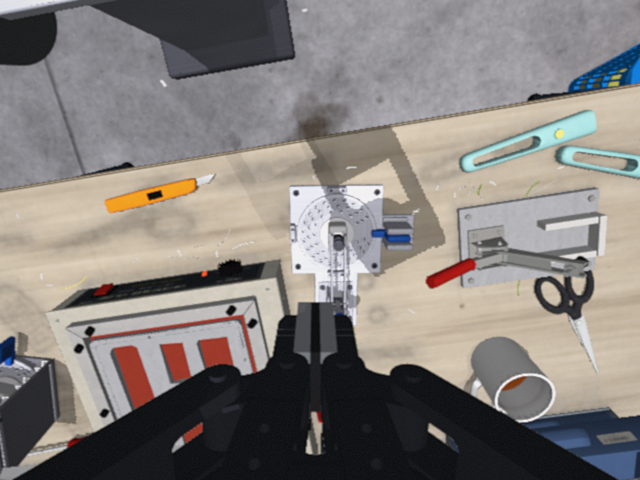

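The wrist view shows the nest plate with corners at about (295,190) and (382,270), with the boss near (338,235). The handle is hidden behind the gripper, so I'll shift sideways for a second viewpoint.

```bash
python3 - <<'E'
from h import *
plan((.40,.34,.42,171),(.42,.08,.42,171))
E
python3 -m jog '10 45 0 0; 20 90 0 0; 25 140 0 0; 25 140 0 0; 25 140 0 0'
python3 - <<'E'
from h import *
f=grab("wrist","2"); plan((.42,.08,.42,171))
E
```

```text
now [401.4 198.2 420.2] yaw 170.85 tilt [-1.e-04 -0.e+00 -1.e+00]
row 24.0 139.7 0.2  -0.15
row -37.1 -113.8 0.2  -0.15
time_s: 3.45
tcp_pos: [0.3988, 0.3403, 0.4201]
ee_rot: [-0.0, 0.079, 0.997, -0.0]
ft_force: [-0.6, 0.2, -0.7]
width: 0.0
now [398.8 339.9 420.4] yaw 170.90 tilt [ 2.e-04 -3.e-04 -1.e+00]
row -62.0 -253.3 0.5  -0.10
```

View pics/wrist2.png

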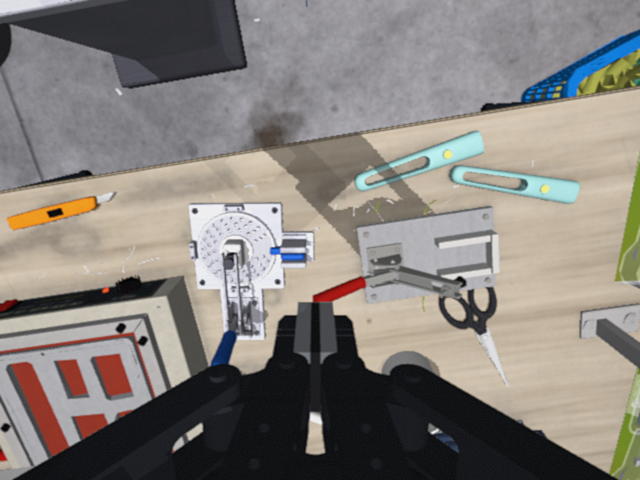

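```bash
python3 - <<'E'
from h import *
crop("wrist1",280,175,420,325,4,"w1c");crop("wrist2",180,195,320,375,4,"w2c")
a=cv2.imread("pics/w1c.png");b=cv2.imread("pics/w2c.png")
print(a.shape,b.shape)
E
```

```text
(600, 560, 3) (720, 560, 3)
```

View pics/w1c.png

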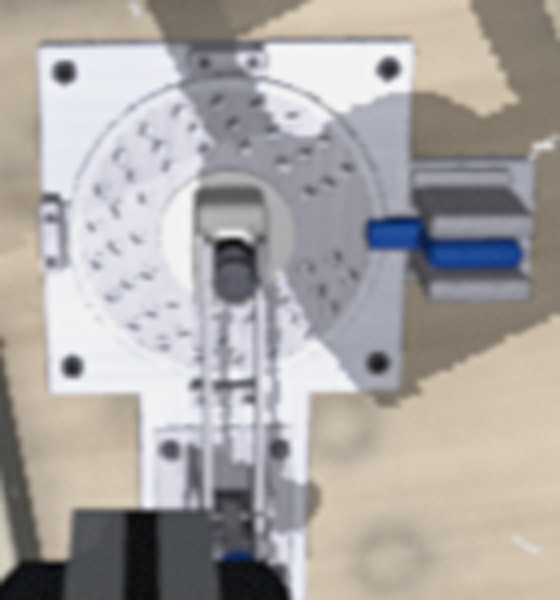

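```bash
python3 -c "
from h import *
crop('wrist2',180,195,320,345,4,'w2c1')
crop('scene0',235,240,365,375,4,'s0c')"
```

```text
(no output)
```

View pics/w2c1.png

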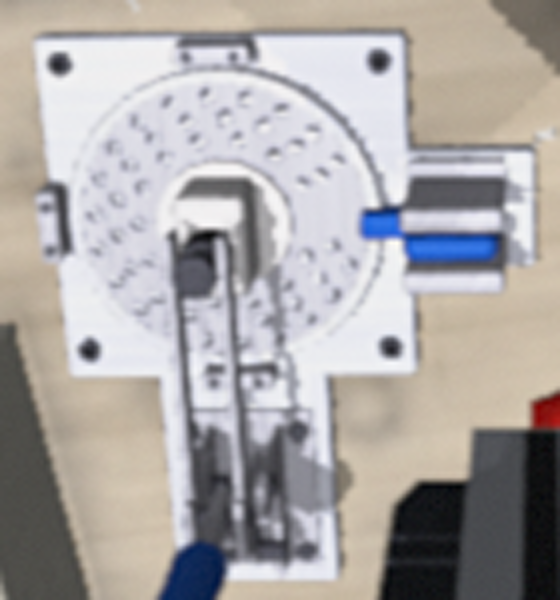

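View pics/s0c.png

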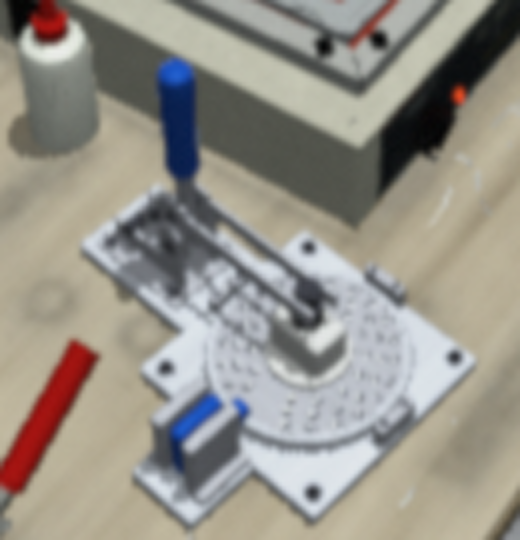

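```bash
python3 - <<'E'
from h import *
f1=load("wrist1");f2=load("wrist2")
A=np.array([(64,72),(388,68),(377,363),(72,366)])/4+[280-.375,175-.375]
B=np.array([(60,63),(379,61),(391,347),(90,349)])/4+[180-.375,195-.375]
P=[]
for a,b in zip(A,B):
    p,e=tri(f1,a,f2,b);P.append(p);print(np.round(p*1000,1),round(e*1000,1))
P=np.array(P);print("c",P.mean(0)*1000)
x=(P[3]+P[2]-P[0]-P[1])/2;y=(P[1]+P[2]-P[0]-P[3])/2
print("yaw",np.degrees(np.arctan2(x[1],x[0])),np.degrees(np.arctan2(y[1],y[0]))-90,np.linalg.norm(x),np.linalg.norm(y))
# boss top corners front (w1 192..270,188 ; w2 180..245,182?)
# depth cloud
for n,f in(("1",f1),("2",f2)):
    W=cloud(f)
    m=(W[...,2]>.040)&(W[...,2]<.056)&(np.hypot(W[...,0]-P[:,0].mean(),W[...,1]-P[:,1].mean())<.025)
    print(n,"bosstop",m.sum(),np.round(np.median(W[m],0)*1000,1) )
    hsv=cv2.cvtColor(f["image"],cv2.COLOR_RGB2HSV)
    bl=(hsv[...,0]>100)&(hsv[...,0]<125)&(hsv[...,1]>170)
    m=bl&(W[...,2]>.0)&(np.hypot(W[...,0]-P[:,0].mean(),W[...,1]-P[:,1].mean())<.14)&(W[...,2]<.07)
    w=W[m];print("tab",m.sum(),np.round(np.nanpercentile(w,[2,50,98],axis=0)*1000,1))
    m=bl&(W[...,2]>.09)&(np.hypot(W[...,0]-P[:,0].mean(),W[...,1]-P[:,1].mean())<.14)
    w=W[m]
    if len(w):print("handle",m.sum(),np.round(np.nanpercentile(w,[2,50,98],axis=0)*1000,1))
for n in("top0","scene0"):
    f=load(n);W=cloud(f);hsv=cv2.cvtColor(f["image"],cv2.COLOR_RGB2HSV)
    bl=(hsv[...,0]>100)&(hsv[...,0]<125)&(hsv[...,1]>150)
    m=bl&(W[...,2]>.09)&(np.hypot(W[...,0]-P[:,0].mean(),W[...,1]-P[:,1].mean())<.14)
    w=W[m];print(n,"handle",np.round(np.nanpercentile(w,[2,50,98],axis=0)*1000,1))
    rd=((hsv[...,0]<8)|(hsv[...,0]>172))&(hsv[...,1]>150)&(np.hypot(W[...,0]-.7,W[...,1]-.15)<.06)&(W[...,2]>.08)
    w=W[rd];print(n,"nozzle",len(w),np.round(np.nanpercentile(w,[2,50,98],axis=0)*1000,1))
    bo=(np.hypot(W[...,0]-.69,W[...,1]-.15)<.045)&(W[...,2]>.02)&(W[...,2]<.13)
    w=W[bo];print(n,"bottle",len(w),np.round(np.nanpercentile(w,[2,50,98],axis=0)*1000,1))
E
```

```text
[422.5 168.1  10.7] 0.2
[438.8 276.9  11.2] 0.3
[544.9 261.   10.7] 0.1
[528.3 152.3  11.1] 0.2
c [483.6134011  214.58577504  10.92945414]
yaw -8.495856969258668 -8.589645663267532 0.10713338987865884 0.10997315265976827
1 bosstop 241 [474.  213.5  48.2]
tab 234 [[488.2 263.3  26. ]
 [493.7 282.9  50.5]
 [500.  305.6  53.7]]
handle 9 [[396.  199.8 100.6]
 [565.2 203.4 102.1]
 [566.1 208.4 417.8]]
2 bosstop 289 [475.7 219.7  48.3]
tab 182 [[488.2 264.2  25.7]
 [494.6 288.6  51.4]
 [500.4 307.7  53.9]]
handle 412 [[563.7 198.1 102.8]
 [566.  205.5 140.3]
 [572.5 210.2 168.3]]
top0 handle [[563.  194.  119.5]
 [568.3 199.6 168.4]
 [578.4 207.2 173.6]]
top0 nozzle 24 [[697.5 149.8  93.2]
 [701.6 156.  105.2]
 [706.2 164.  124.5]]
top0 bottle 433 [[657.1 107.9  28.7]
 [694.4 137.7  85.5]
 [723.4 173.5 110.9]]
scene0 handle [[563.2 199.9 101.7]
 [567.9 209.7 147.1]
 [577.1 213.8 170.6]]
scene0 nozzle 70 [[695.6 154.1  87.9]
 [702.1 162.1  96.7]
 [711.3 168.1 117. ]]
scene0 bottle 1049 [[653.2 110.8  22.6]
 [691.4 133.5  71.6]
 [721.2 178.7 103.7]]
```

```bash
python3 - <<'E'
from h import *
from scipy.optimize import least_squares
for n in("scene0","top0"):
    f=load(n);W=cloud(f)
    for lo,hi in((.015,.04),(.04,.06),(.06,.08)):
        m=(np.hypot(W[...,0]-.703,W[...,1]-.157)<.032)&(W[...,2]>lo)&(W[...,2]<hi)
        w=W[m]
        if len(w)<8: print(n,lo,len(w));continue
        r=least_squares(lambda p:np.hypot(w[:,0]-p[0],w[:,1]-p[1])-.021,[.70,.15],loss="soft_l1",f_scale=.002)
        print(n,lo,len(w),np.round(r.x*1000,1),"rms",np.sqrt(np.mean(r.fun**2))*1000)
E
python3 -c "
from h import *
crop('top0',270,170,330,230,10,'t0b');crop('scene0',215,225,305,315,6,'s0b')"
```

```text
scene0 0.015 168 [704.4 155.7] rms 3.6995745705950687
scene0 0.04 139 [704.  155.2] rms 3.633114940283692
scene0 0.06 247 [706.3 153.3] rms 4.417419850209625
top0 0.015 32 [705.2 157.3] rms 0.7072355997469704
top0 0.04 24 [705.  157.1] rms 0.6073575191145807
top0 0.06 89 [706.5 158.8] rms 3.5513785160387283
```

View pics/t0b.png

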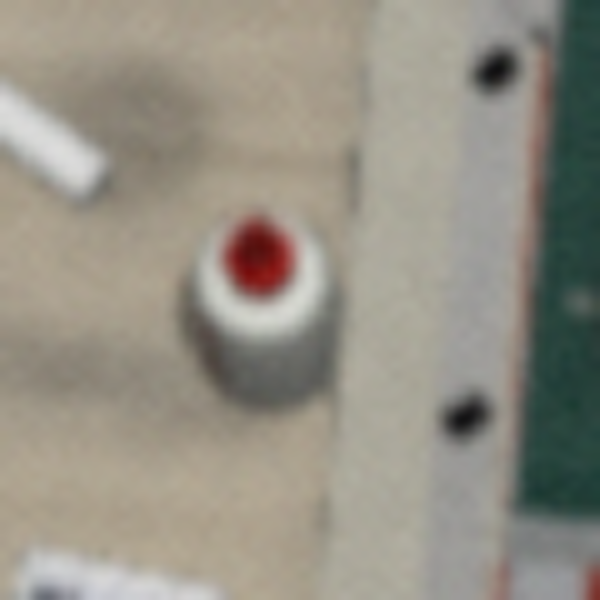

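View pics/s0b.png

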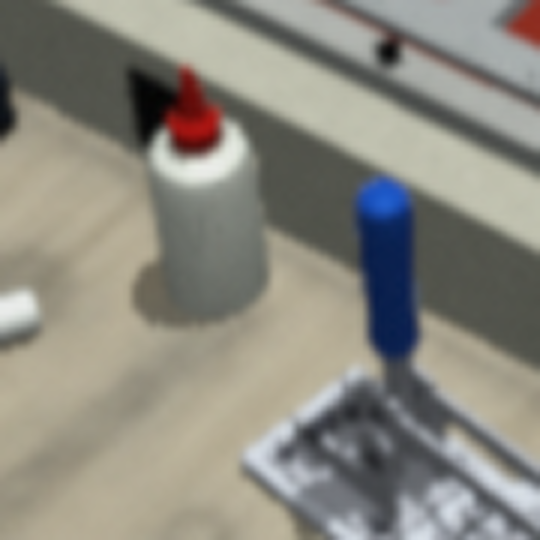

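```bash
python3 - <<'E'
from h import *
t=load("top0");s=load("scene0")
print("handle top (top cam)",onz(t,(272.7,234.0),.170)*1000)
print("handle tri",tri(t,(272.7,234.0),s,(235+175/4,240+72/4)))
# nest screws top cam, c_nest2 crop /6.4
for uv in((232,250),(466,302),(408,533),(172,479)):
    print(onz(t,(uv[0]/6.4+220,uv[1]/6.4+215),.011)*1000)
# nozzle
print("nozzle tip tri",tri(t,(270+259/10,170+225/10),s,(215+186/6,225+70/6)))
print(np.mean([onz(t,(u/6.4+220,v/6.4+215),.011)*1000 for u,v in((232,250),(466,302),(408,533),(172,479))],0))
print("bottle proj top",proj(t,(.705,.157,0)),proj(t,(.705,.157,.121)),proj(s,(.705,.157,0)),proj(s,(.705,.157,.121)))
E
```

```text
handle top (top cam) [572.63820932 200.35025457 170.        ]
handle tri (array([0.57410913, 0.20119017, 0.163663  ]), np.float64(0.00019995752781774894))
[543.36369865 262.10515753  11.        ]
[528.10235557 153.03864766  11.        ]
[421.72390952 169.11878937  11.        ]
[437.08591958 277.41627952  11.        ]
nozzle tip tri (array([0.70782982, 0.15528737, 0.11398612]), np.float64(0.00012212774797486022))
[482.56897083 215.41971852  11.        ]
bottle proj top [297.21511524 205.02679777] [295.04673247 192.62002853] [251.43597955 271.47873604] [246.13829823 235.33545342]
```

```bash
cat >> h.py <<'E'
C=np.array([.4836,.2146]); NY=np.radians(-8.5); ex=np.array([np.cos(NY),np.sin(NY)]); ey=np.array([-np.sin(NY),np.cos(NY)])
def nest(x,y,z): p=C+x/1000*ex+y/1000*ey; return (p[0],p[1],z/1000)
E
python3 - <<'E'
from h import *
plan((*nest(35,0,250),171.5),(*nest(35,0,147),171.5))
E
```

```text
now [398.8 339.9 420.4] yaw 170.90 tilt [ 2.e-04 -3.e-04 -1.e+00]
row -138.5 -109.9 170.5  -0.60
row -138.5 -109.9 273.5  -0.60
```

```bash
python3 -m jog '-35 -30 20 -0.6; -70 -60 50 -0.6; -100 -90 90 -0.6; -139 -110 130 -0.6; -139 -110 175 -0.6; -139 -110 220 -0.6; -139 -110 260 -0.6; -139 -110 273 -0.6; -139 -110 273 -0.6; -139 -110 273 -0.6'
python3 - <<'E'
from h import *
plan(*[(*nest(x-11,0,z+11),171.5) for x,z in((80.5,136),(113.5,129.3),(142.4,110.8),(163.9,85.1),(170.9,68.7),(172,60.8))])
f=grab("wrist","3")
grab("scene","3");crop("scene3",215,200,365,350,4,"s3c")
E
```

```text
time_s: 4.75
tcp_pos: [0.5202, 0.2104, 0.1499]
ee_rot: [0.002, 0.074, 0.997, 0.001]
ft_force: [0.4, 0.1, 0.7]
width: -0.0003
now [520.2 210.4 149.9] yaw 171.55 tilt [ 0.0039  0.0012 -1.    ]
row -32.7 -1.2 3.0  0.05
row -65.7 -1.3 9.8  0.05
row -94.5 -1.3 28.4  0.05
row -115.9 -1.4 54.2  0.05
row -122.8 -1.4 70.7  0.05
row -123.9 -1.4 78.6  0.05
```

View pics/s3c.png

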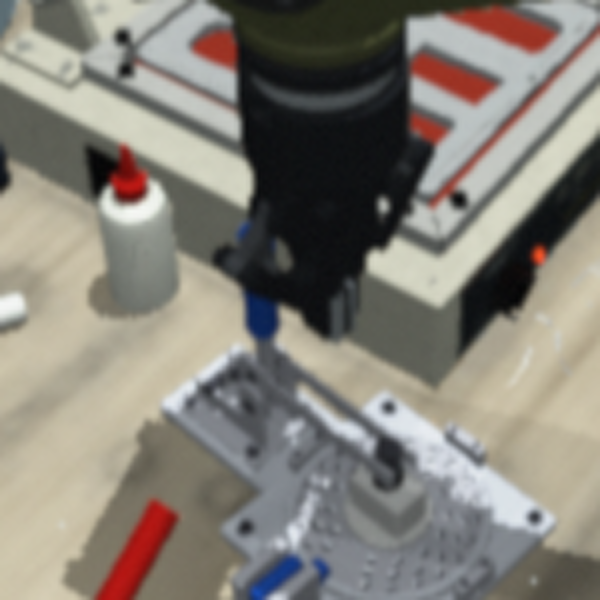

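View pics/wrist3.png

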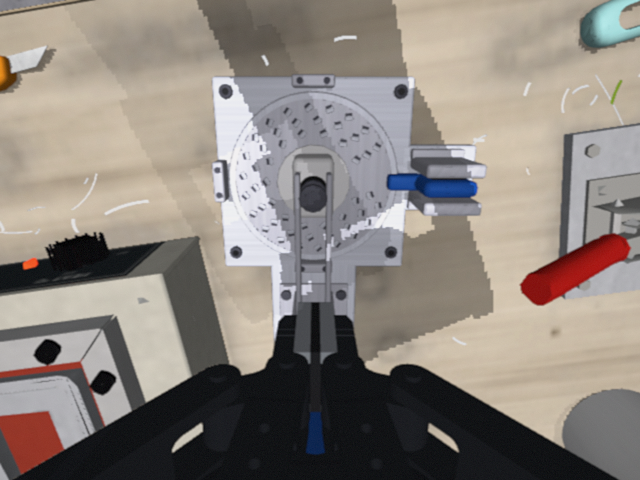

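```bash
python3 -m jog '-20 -1 0 0; -30 -1 0 0; -36 -1 0 0; -42 -1 1 0; -50 -1 3 0; -58 -1 5 0; -67 -1 7 0; -75 -1 11 0; -83 -1 16 0; -90 -1 20 0; -97 -1 25 0; -97 -1 25 0'
python3 - <<'E'
from h import *
o=manip.get_obs();print(o["ft_force"])
plan(*[(*nest(x-11,0,z+11),171.5) for x,z in((142.4,110.8),(163.9,85.1),(170.9,68.7),(172,60.8))])
grab("scene","4");crop("scene4",215,200,365,350,4,"s4c")
E
```

```text
time_s: 6.35
tcp_pos: [0.6145, 0.1947, 0.1214]
ee_rot: [-0.001, 0.074, 0.997, -0.0]
ft_force: [-0.6, 0.0, -0.1]
width: -0.0
[-0.62967123  0.0204083  -0.14085888]
now [614.5 194.7 121.4] yaw 171.56 tilt [-1.3e-03 -3.0e-04 -1.0e+00]
row 1.0 0.3 -0.4  0.06
row -20.5 0.3 25.3  0.06
row -27.5 0.3 41.6  0.06
row -28.6 0.3 49.5  0.06
```

View pics/s4c.png

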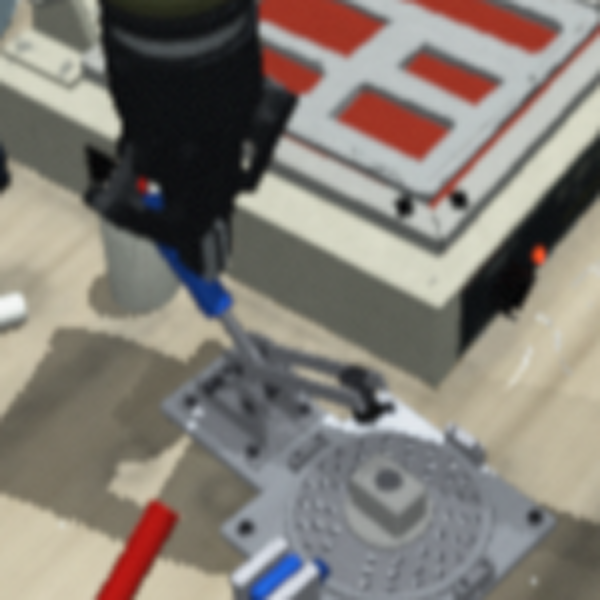

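```bash
python3 -m jog '-6 0 6 0; -12 0 13 0; -17 0 20 0; -21 0 26 0; -24 0 33 0; -26 0 38 0; -27 0 42 0; -28 0 45 0; -28 0 45 0'
python3 - <<'E'
from h import *
o=manip.get_obs();print(o["ft_force"])
plan(*[(*nest(x-11,0,z+11),171.5) for x,z in((170.9,68.7),(172,60.8))])
grab("scene","5");crop("scene5",215,200,365,350,4,"s5c")
E
```

```text
time_s: 7.52
tcp_pos: [0.6421, 0.1908, 0.0771]
ee_rot: [-0.0, 0.073, 0.997, -0.0]
ft_force: [-0.1, 0.2, -0.7]
width: -0.0002
[-0.13402039  0.2440582  -0.69305354]
now [642.1 190.8  77.1] yaw 171.57 tilt [-5.e-04  0.e+00 -1.e+00]
row 0.4 0.1 -2.6  0.07
row -0.8 0.1 5.3  0.07
```

View pics/s5c.png

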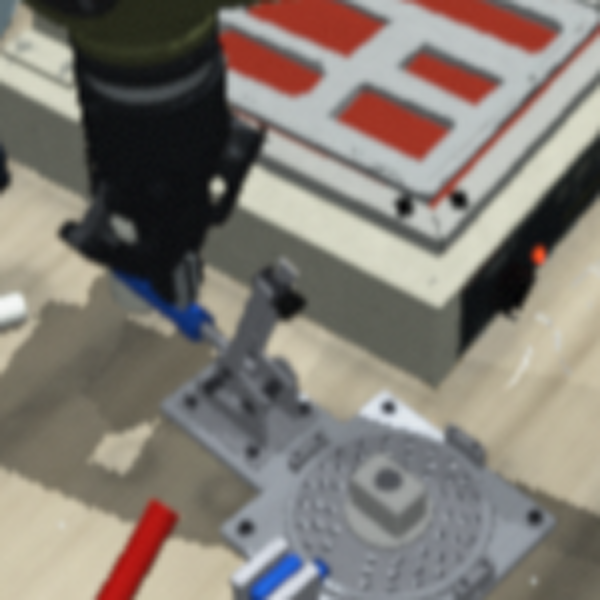

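```bash
python3 -m jog '0 0 3 0; 0 0 5 0; 0 0 7 0; 0 0 7 0; 0 0 7 0'
python3 - <<'E'
from h import *
o=manip.get_obs();print(o["ft_force"])
plan((*nest(140,0,150),171.5))
grab("scene","6");crop("scene6",215,200,365,350,4,"s6c")
E
```

```text
time_s: 8.2
tcp_pos: [0.6423, 0.1909, 0.0704]
ee_rot: [0.0, 0.073, 0.997, 0.0]
ft_force: [0.7, -0.9, 1.5]
width: -0.0002
[ 0.6960188  -0.93593717  1.51056991]
now [642.3 190.9  70.4] yaw 171.57 tilt [ 2.e-04  1.e-04 -1.e+00]
row 20.5 0.1 -79.6  0.07
```

View pics/s6c.png

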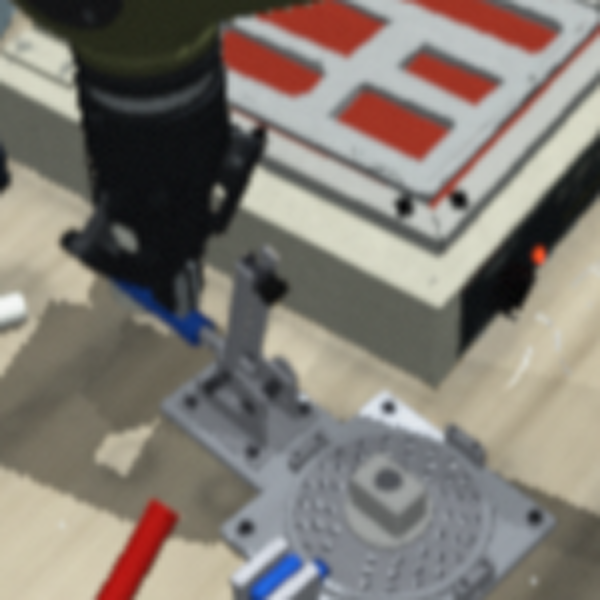

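```bash
python3 -m jog '0 0 2 0; 0 0 3 0; 0 0 3 0'
python3 -m jog '0 0 -30 0; 0 0 -70 0; 0 0 -120 0; 0 0 -170 0; 0 0 -220 0; 40 0 -270 0; 90 0 -280 0;140 0 -280 0; 190 0 -280 0; 220 0 -280 0; 220 0 -280 0'
python3 - <<'E'
from h import *
f=grab("scene","7");crop("scene7",215,200,365,350,4,"s7c");W=cloud(f)
# arm upright points
d=W[...,:2]-C; nx=d@ex*1000; ny=d@ey*1000; z=W[...,2]*1000
m=(abs(ny)<14)&(nx>50)&(nx<125)&(z>75)&(z<160)
print(m.sum())
for lo in range(75,155,10):
    k=m&(z>=lo)&(z<lo+10)
    if k.sum(): print(lo,k.sum(),np.round([np.median(nx[k]),nx[k].min(),nx[k].max()],1))
hsv=cv2.cvtColor(f["image"],cv2.COLOR_RGB2HSV)
k=(hsv[...,0]>100)&(hsv[...,0]<125)&(hsv[...,1]>150)&(nx>110)&(nx<240)&(abs(ny)<40)
print("handle",np.round(np.percentile(np.stack([nx[k],ny[k],z[k]],1),[2,25,50,75,98],axis=0),1))
# slope
A=np.polyfit(nx[k],z[k],1);print("slope deg",np.degrees(np.arctan(A[0])))
for lo in(.015,.04):
    m=(np.hypot(W[...,0]-.703,W[...,1]-.157)<.032)&(W[...,2]>lo)&(W[...,2]<lo+.025);w=W[m]
    from scipy.optimize import least_squares
    r=least_squares(lambda p:np.hypot(w[:,0]-p[0],w[:,1]-p[1])-.021,[.70,.15],loss="soft_l1",f_scale=.002);print("bottle",r.x)
g=grab("top","7");crop("top7",220,170,330,305,5,"t7c")
plan()
E
```

```text
time_s: 8.62
tcp_pos: [0.6424, 0.1909, 0.0674]
ee_rot: [0.0, 0.073, 0.997, 0.0]
ft_force: [2.8, 0.4, 1.9]
width: -0.0
time_s: 10.0
tcp_pos: [0.4226, 0.2233, 0.3467]
ee_rot: [-0.001, 0.072, 0.997, -0.0]
ft_force: [-0.0, -1.0, -0.5]
width: -0.0002
245
75 25 [106.   99.6 113.5]
85 25 [104.1  99.2 110.2]
95 24 [102.2  97.1 109.2]
105 12 [102.   97.8 107.2]
115 14 [ 98.6  95.  106.3]
125 40 [ 92.1  80.7 106.3]
135 92 [ 94.3  81.  109.6]
145 13 [ 99.9  93.7 104.2]
handle [[143.4  -3.1  47. ]
 [161.3   1.5  51.3]
 [178.3   6.1  52.8]
 [195.9   8.8  54.1]
 [212.3  11.6  56.5]]
slope deg 0.3215155523933227
bottle [0.70396675 0.15088243]
bottle [0.70471776 0.15563594]
now [424.3 223.  346.6] yaw 171.60 tilt [-1.2e-03 -5.0e-04 -1.0e+00]
```

View pics/s7c.png

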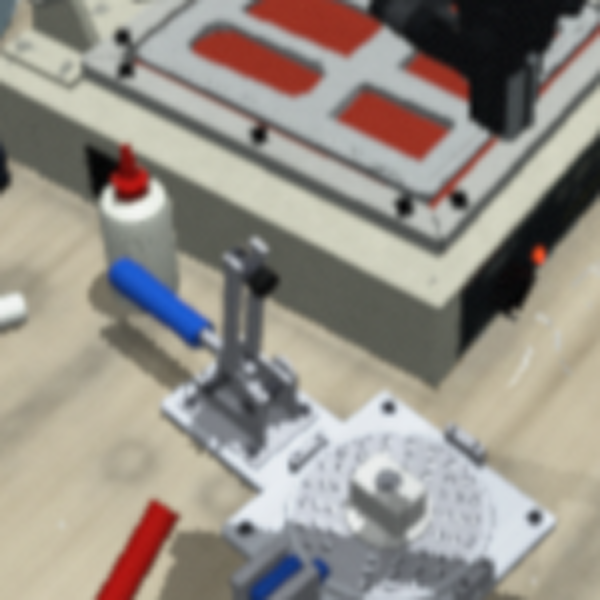

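View pics/t7c.png

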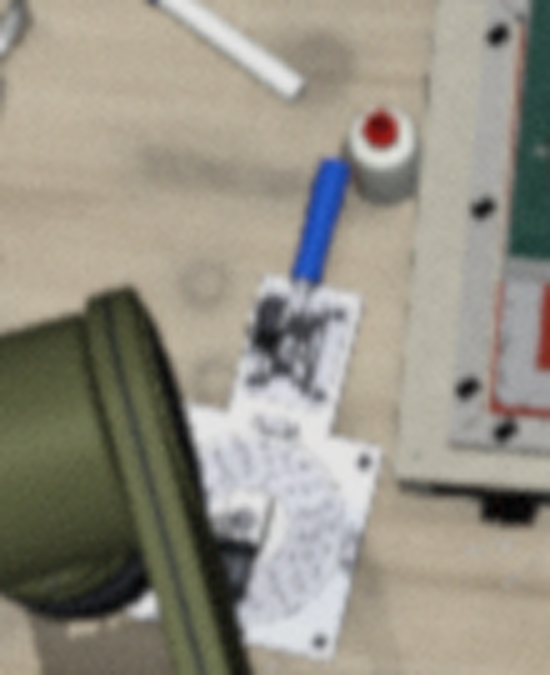

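The scene view shows the clamp arm upright and the handle level. The bottle still has its nozzle at crop position (125,160), so it hasn't moved. Next I'll locate the boss precisely.

```bash
python3 - <<'E'
from h import *
f=grab("wrist","8");crop("wrist8",240,130,390,280,4,"w8c")
plan((*nest(0,0,250),171.5),(*nest(-40,0,220),171.5))
E
python3 -m jog '-10 0 40 0; -20 0 80 0; -20 0 125 0; -20 0 125 0; -20 0 125 0' -0.17 60
python3 - <<'E'
from h import *
f=grab("wrist","9");crop("wrist9",220,80,420,280,3,"w9c");plan()
E
```

```text
now [424.8 222.9 346.7] yaw 171.56 tilt [-1.3e-03 -6.0e-04 -1.0e+00]
row -59.5 0.5 96.6  0.06
row -19.6 0.5 126.6  0.06
time_s: 10.78
tcp_pos: [0.4455, 0.2203, 0.2238]
ee_rot: [0.001, 0.074, 0.997, 0.0]
ft_force: [0.3, 0.4, -0.0]
width: 0.0503
now [445.8 220.5 224.7] yaw 171.56 tilt [ 0.003   0.0012 -1.    ]
```

View pics/w8c.png

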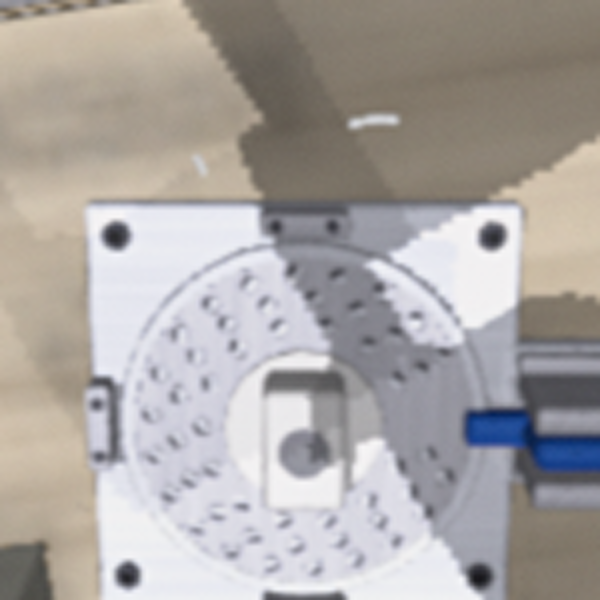

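View pics/wrist9.png

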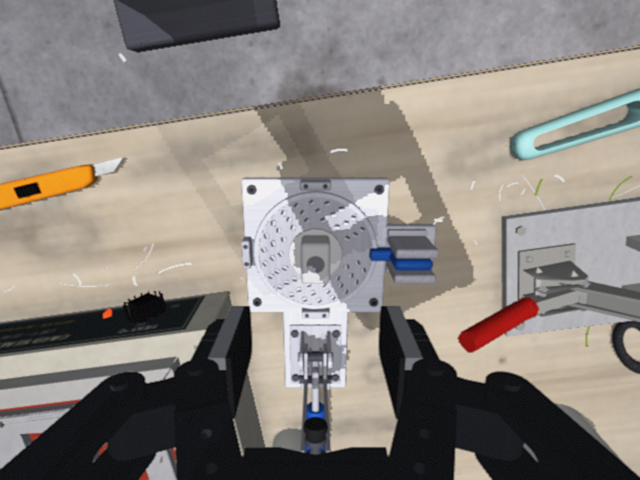

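```bash
python3 -c "
from h import *
crop('wrist9',280,210,360,300,7,'w9d')"
```

```text
(no output)
```

View pics/w9d.png

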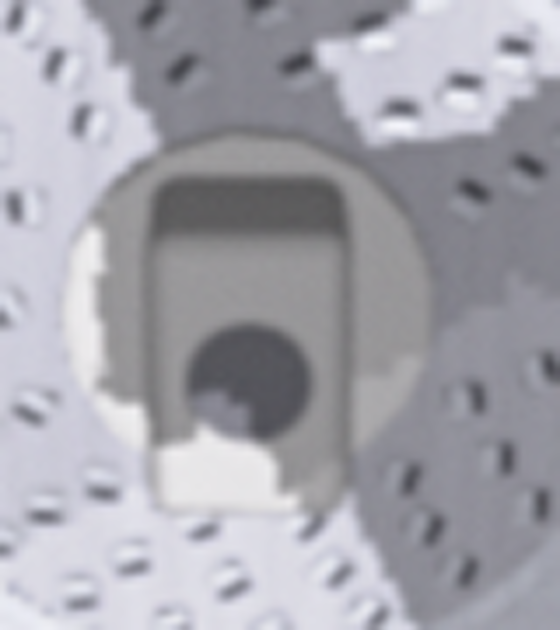

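```bash
python3 - <<'E'
from h import *
a=load("wrist8");b=load("wrist9")
pa=lambda u,v:(240-.375+u/4,130-.375+v/4)
pb=lambda u,v:(280-.43+u/7,210-.43+v/7)
p,e=tri(a,pa(303,454),b,pb(249,382));print("dimple",np.round(p*1000,1),e*1000, "nest xy",(p[:2]-C)@ex*1000,(p[:2]-C)@ey*1000)
for (u,v),(u2,v2) in (((262,390),(147,235)),((345,390),(351,235)),((262,508),(147,515)),((345,508),(351,515))):
    p1=onz(a,pa(u,v),.048);p2=onz(b,pb(u2,v2),.048)
    print([np.round([(q[:2]-C)@ex*1000,(q[:2]-C)@ey*1000],1) for q in(p1,p2)])
plan((*nest(0,0,120),171.5),(*nest(0,0,38),171.5))
E
```

```text
dimple [485.8 214.3  45.8] 0.31659469128118617 nest xy 2.2525095573384846 0.032803752288429404
[array([-17.1, -11.6]), array([-16.7, -11.6])]
[array([-17.2,  11.5]), array([-16.7,  11.9])]
[array([ 17.7, -11.8]), array([ 18.3, -11.9])]
[array([17.7, 11.9]), array([18.3, 12.3])]
now [445.8 220.5 224.7] yaw 171.56 tilt [ 0.003   0.0012 -1.    ]
row -37.9 -0.4 104.8  0.06
row -37.7 -0.6 186.8  0.06
```

```bash
python3 -m jog '-20 0 20 0; -37 0 60 0; -38 0 100 0; -38 0 130 0; -38 0 155 0; -38 0 170 0; -38 0 180 0; -38 0 184 0; -38 0 184 0; -38 0 184 0'
python3 - <<'E'
from h import *
print(manip.get_obs()["ft_force"]);grab("wrist","10");plan((*nest(.6,0,38),171.5))
E
```

```text
time_s: 12.08
tcp_pos: [0.4826, 0.2148, 0.0391]
ee_rot: [0.001, 0.073, 0.997, 0.0]
ft_force: [0.6, 0.3, 0.1]
width: 0.0499
[0.61639562 0.27251083 0.07798434]
now [482.5 214.8  39.1] yaw 171.58 tilt [ 1.3e-03  4.0e-04 -1.0e+00]
row -1.7 0.0 1.1  0.08
```

View pics/wrist10.png

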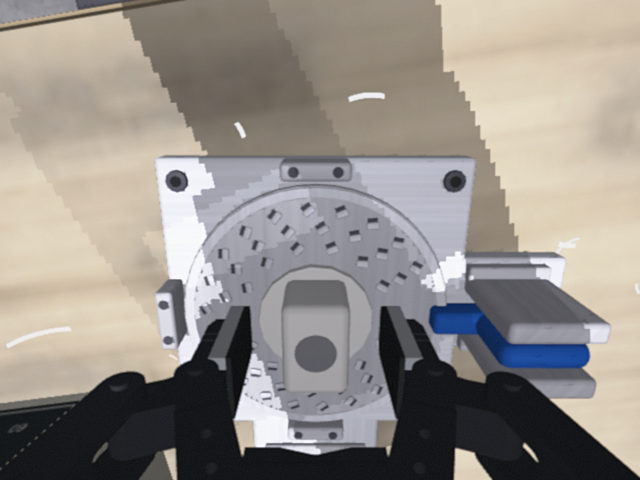

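The boss at (316,335) is centred between the open fingers, at about 245 and 385, and nothing is touching. Closing the gripper now.

```bash
python3 -m jog '-1 0 0 0; -1 0 0 0; -1 0 0 0; -1 0 0 0; -1 0 0 0; -1 0 0 0' 1 70
python3 -m jog '0 0 -3 0; 0 0 -10 0; 0 0 -20 0; 0 0 -30 0; 0 0 -30 0; 0 0 -30 0'
python3 - <<'E'
from h import *
print(manip.get_obs()["ft_force"]);grab("wrist","11");plan()
E
```

```text
time_s: 12.88
tcp_pos: [0.4836, 0.2146, 0.039]
ee_rot: [0.001, 0.073, 0.997, 0.0]
ft_force: [0.2, -0.3, 5.4]
width: 0.0223
time_s: 13.62
tcp_pos: [0.4829, 0.2144, 0.0684]
ee_rot: [0.0, 0.073, 0.997, 0.0]
ft_force: [0.0, -0.9, -0.9]
width: 0.0224
[ 0.01112695 -0.86775084 -0.89123589]
now [482.7 214.3  68.1] yaw 171.58 tilt [-4.e-04 -2.e-04 -1.e+00]
```

View pics/wrist11.png

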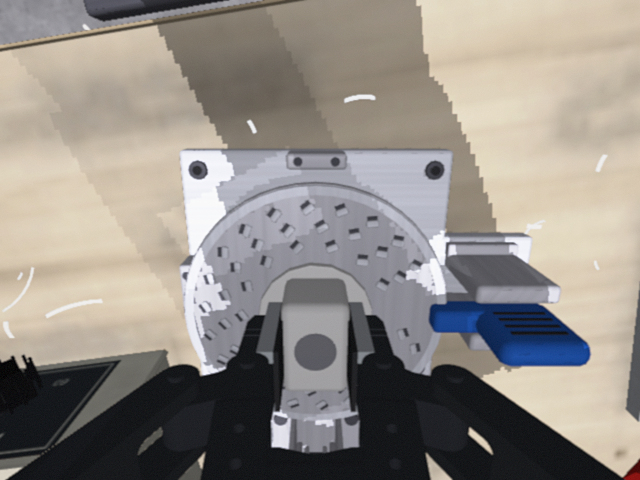

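```bash
python3 -m jog '0 0 -20 0; 0 0 -50 0; 0 0 -85 0; 0 0 -120 0; 0 0 -145 0; 25 0 -150 0; 60 0 -150 0; 60 0 -150 0'
python3 - <<'E'
from h import *
plan((.42,-.05,.20,185),(.43,-.28,.20,200),(.43,-.28,.03,200))
E
```

```text
time_s: 14.68
tcp_pos: [0.422, 0.2234, 0.2176]
ee_rot: [-0.0, 0.073, 0.997, -0.0]
ft_force: [-0.7, -1.1, -1.1]
width: 0.0224
now [422.  223.4 217.6] yaw 171.66 tilt [-1.e-03 -2.e-04 -1.e+00]
row -37.7 -270.7 17.7  -13.34
row -81.0 -496.9 17.8  -28.34
row -81.1 -496.8 187.8  -28.34
```

```bash
python3 -m jog '-4 -25 0 0; -10 -70 0 -2; -16 -115 0 -4; -22 -160 0 -6; -28 -205 0 -9; -36 -250 0 -12; -44 -295 0 -15; -52 -340 0 -18; -60 -385 0 -21; -68 -430 0 -24; -76 -470 0 -27; -81 -497 0 -28.4'
python3 -m jog '0 0 0 0; 0 0 0 0'
python3 - <<'E'
from h import *
plan((.43,-.28,.06,200),(.43,-.28,.026,200)); print(manip.get_obs()["q"])
f=grab("wrist","12")
E
```

```text
time_s: 16.18
tcp_pos: [0.4308, -0.2827, 0.2178]
ee_rot: [-0.0, -0.173, 0.985, 0.0]
ft_force: [0.0, 0.2, -1.1]
width: 0.0227
time_s: 16.42
tcp_pos: [0.4309, -0.28, 0.2178]
ee_rot: [-0.0, -0.173, 0.985, 0.001]
ft_force: [0.4, 0.2, -0.6]
width: 0.0227
now [ 430.9 -280.   217.8] yaw -160.05 tilt [-7.e-04  9.e-04 -1.e+00]
row 0.7 0.2 157.8  -0.05
row 0.7 0.1 191.8  -0.05
[-6.80985641e-01 -1.64251883e-01  1.97561484e+00  2.93347562e-04
  1.33136523e+00 -2.60000384e+00]
```

View pics/wrist12.png

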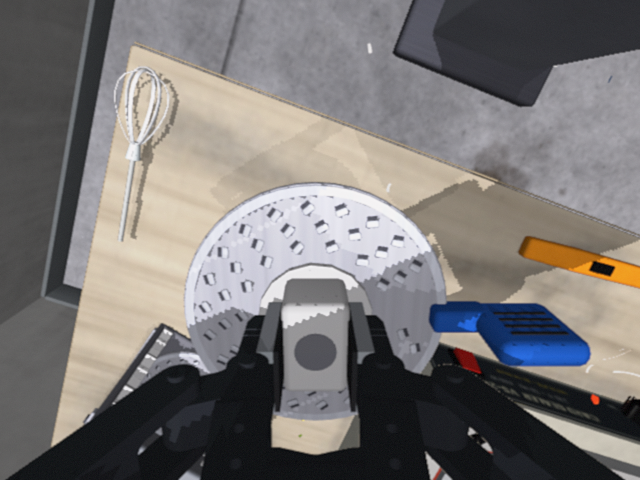

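```bash
python3 -m jog '0 0 30 0; 0 0 75 0; 0 0 120 0; 0 0 155 0; 0 0 175 0; 0 0 185 0; 0 0 190 0; 0 0 192 0; 0 0 194 0; 0 0 194 0; 0 0 194 0'
python3 -c "
from h import *
print(manip.get_obs()['ft_force']);plan()"
```

```text
time_s: 17.85
tcp_pos: [0.4311, -0.2805, 0.0247]
ee_rot: [0.0, -0.173, 0.985, -0.0]
ft_force: [-0.2, 0.2, -0.5]
width: 0.0224
[-0.19257469  0.19035403 -0.45924025]
now [ 431.1 -280.5   24.7] yaw -160.03 tilt [ 5.e-04 -4.e-04 -1.e+00]
```

```bash
python3 -m jog '0 0 1 0; 0 0 2 0; 0 0 2 0; 0 0 2 0'
python3 -c "
from h import *
print(manip.get_obs()['ft_force']);plan()"
```

```text
time_s: 18.35
tcp_pos: [0.431, -0.2804, 0.023]
ee_rot: [-0.0, -0.173, 0.985, 0.0]
ft_force: [-2.5, 1.2, 6.1]
width: 0.0224
[-2.4781676   1.18441608  6.13962554]
now [ 431.  -280.4   23. ] yaw -160.03 tilt [-2.e-04  0.e+00 -1.e+00]
```

```bash
python3 -m jog '0 0 0 0; 0 0 0 0; 0 0 0 0; 0 0 -10 0; 0 0 -40 0; 0 0 -80 0; 0 0 -120 0; 0 0 -140 8; 0 0 -140 18; 0 0 -140 28; 0 0 -140 28' -0.17
python3 - <<'E'
from h import *
plan((.4036,-.2052,.17,110))
E
```

```text
time_s: 19.73
tcp_pos: [0.431, -0.2804, 0.163]
ee_rot: [0.0, 0.069, 0.998, -0.0]
ft_force: [0.8, 0.3, -0.0]
width: 0.0499
now [ 431.  -280.4  163. ] yaw 172.09 tilt [ 7.e-04 -6.e-04 -1.e+00]
row 37.5 70.7 -7.1  62.09
```

```bash
python3 -m jog '6 12 -7 10; 12 24 -7 20; 18 36 -7 30; 24 48 -7 40; 30 60 -7 50; 37 70 -7 60; 37 70 -7 62; 37 70 -7 62; 37 70 -7 62'
python3 - <<'E'
from h import *
f=grab("wrist","13");plan()
E
```

```text
time_s: 20.85
tcp_pos: [0.4042, -0.2062, 0.1694]
ee_rot: [0.0, 0.573, 0.819, -0.0]
ft_force: [-0.6, -0.0, -0.3]
width: 0.05
now [ 404.2 -206.2  169.4] yaw 110.04 tilt [ 0.e+00 -1.e-04 -1.e+00]
```

View pics/wrist13.png

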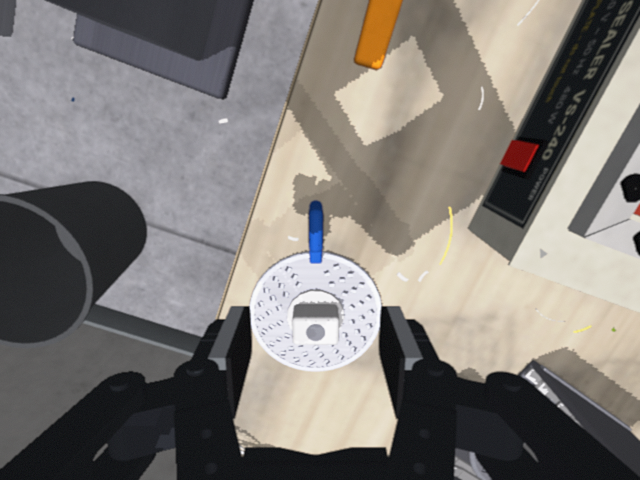

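```bash
python3 - <<'E'
from h import *
f=load("wrist13");W=cloud(f);hsv=cv2.cvtColor(f["image"],cv2.COLOR_RGB2HSV)
b=(hsv[...,0]>100)&(hsv[...,0]<130)&(hsv[...,1]>150)
v,u=np.where(b&(np.arange(640)[None]>290)&(np.arange(640)[None]<350)&(np.arange(480)[:,None]>180)&(np.arange(480)[:,None]<280))
w=W[v,u];print(u.min(),u.max(),v.min(),v.max())
t=w[(w[:,2]>.031)&(w[:,2]<.042)];c=np.median(t,0)
d=np.array([np.cos(np.radians(110)),np.sin(np.radians(110))]);n=np.array([-d[1],d[0]])
ctr=np.array([.4310,-.2804])
print(len(t),"z",c[2]);r=(t[:,:2]-ctr)@d*1000;s=(t[:,:2]-ctr)@n*1000;print("radial",r.min(),r.max(),"lat",s.min(),s.max())
for lo in(60,75,85): k=(r>lo)&(r<lo+10);print(lo,np.median(s[k]) if k.any() else 0)
# filed cassette tab view
grab("top","13")
E
```

```text
309 322 201 262
545 z 0.035860505164739875
radial 63.86499547121215 95.50188596813972 lat -5.931154967789381 3.2003603692409452
60 -0.9988316269471521
75 -1.6537601420174903
85 -1.634790771577294
```

```bash
python3 - <<'E'
from h import *
plan((.4043,-.2029,.023,110))
E
python3 -m jog '3 1 30 0; 3 1 70 0; 3 1 105 0; 3 1 130 0; 3 1 142 0; 3 1 147 0; 3 1 147 0; 3 1 147 0' 0 90
python3 - <<'E'
from h import *
print(manip.get_obs()["ft_force"]);f=grab("wrist","14");plan()
E
```

```text
now [ 404.2 -206.1  169.3] yaw 110.03 tilt [-1.e-04  0.e+00 -1.e+00]
row 3.0 1.2 146.3  0.03
time_s: 21.95
tcp_pos: [0.4048, -0.2032, 0.0234]
ee_rot: [0.001, 0.574, 0.819, 0.0]
ft_force: [0.1, 0.6, -0.2]
width: 0.0427
[ 0.07427755  0.6350416  -0.2345638 ]
now [ 404.7 -203.1   23.4] yaw 109.98 tilt [ 0.0017 -0.0012 -1.    ]
```

View pics/wrist14.png

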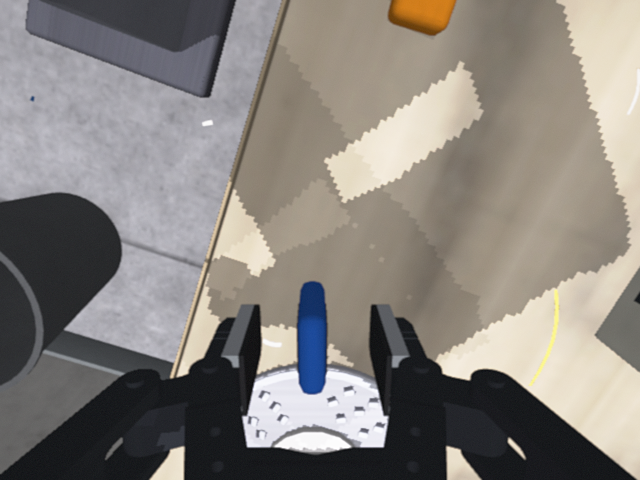

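```bash
python3 -m jog '0 0 0 0; 0 0 0 0; 0 0 0 0; 0 0 0 0; 0 0 0 0; 0 0 0 0' 1 100
python3 -m jog '0 0 -5 0; 0 0 -20 0; 0 0 -45 0; 0 0 -75 0; 0 0 -110 0; 0 0 -110 0; 0 0 -110 0'
python3 - <<'E'
from h import *
o=manip.get_obs();print(o["ft_force"],o["moment"]);f=grab("wrist","15");plan();grab("scene","15");grab("top","15")
crop("scene15",330,110,530,260,4,"s15c")
crop("top15",420,180,510,270,6,"t15c")
E
```

```text
time_s: 22.75
tcp_pos: [0.4044, -0.2029, 0.023]
ee_rot: [0.0, 0.574, 0.819, 0.0]
ft_force: [-1.7, 0.7, 4.8]
width: 0.0078
time_s: 23.62
tcp_pos: [0.4036, -0.2023, 0.1318]
ee_rot: [-0.0, 0.574, 0.819, 0.0]
ft_force: [-0.2, 0.7, -2.1]
width: 0.0083
[-0.16968956  0.70841807 -2.06631391] [0.08276844 0.01164886 0.02202271]
now [ 403.2 -202.1  131. ] yaw 109.97 tilt [-0.0019  0.0013 -1.    ]
```

View pics/wrist15.png

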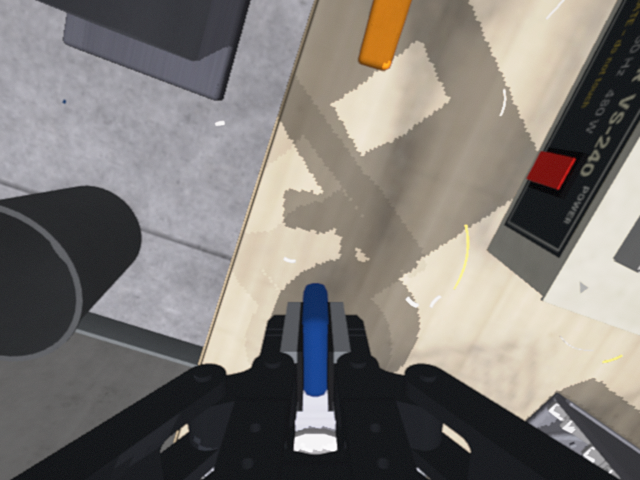

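View pics/s15c.png

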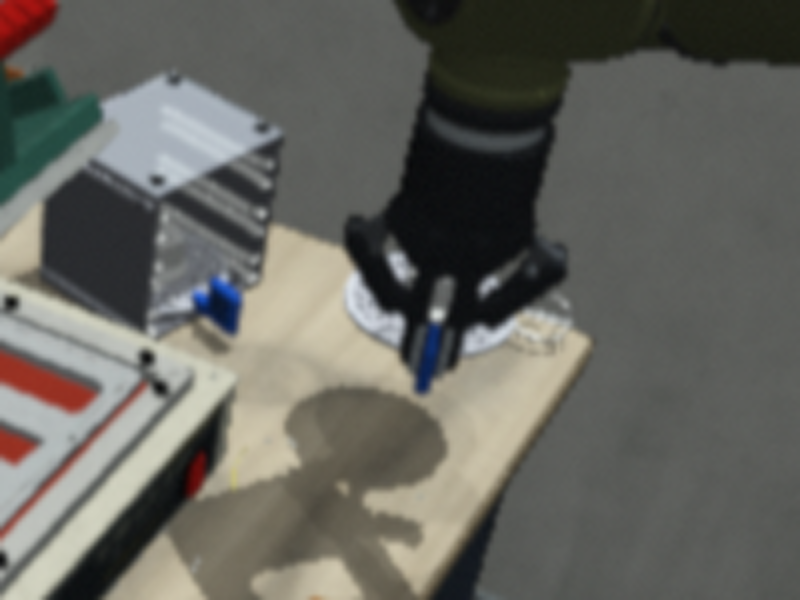

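View pics/t15c.png

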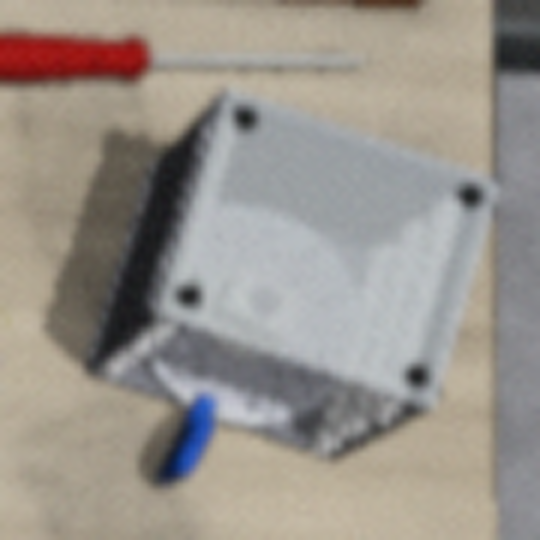

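```bash
python3 - <<'E'
from h import *
plan((.43,-.30,.35,60))
E
```

```text
now [ 403.  -202.   130.7] yaw 109.97 tilt [-0.0026  0.0017 -1.    ]
row -100.8 -8.5 -219.6  49.97
```

```bash
python3 -m jog '-10 0 -40 0; -25 0 -80 8; -45 -2 -120 18; -65 -4 -160 28; -85 -8 -200 38; -100 -8 -219 48; -100 -8 -219 50; -100 -8 -219 50; -100 -8 -219 50'
python3 - <<'E'
from h import *
o=manip.get_obs();f=grab("wrist","16");plan((.43,-.20,.35,60),(.45,-.40,.35,60))
E
```

```text
time_s: 24.9
tcp_pos: [0.4301, -0.2985, 0.3492]
ee_rot: [-0.002, 0.866, 0.501, -0.0]
ft_force: [-0.5, 0.1, -1.4]
width: 0.008
now [ 430.2 -298.5  349.6] yaw 60.06 tilt [-0.002   0.0018 -1.    ]
row 85.3 -49.4 -0.2  0.06
row -78.0 67.8 -0.6  0.06
```

View pics/wrist16.png

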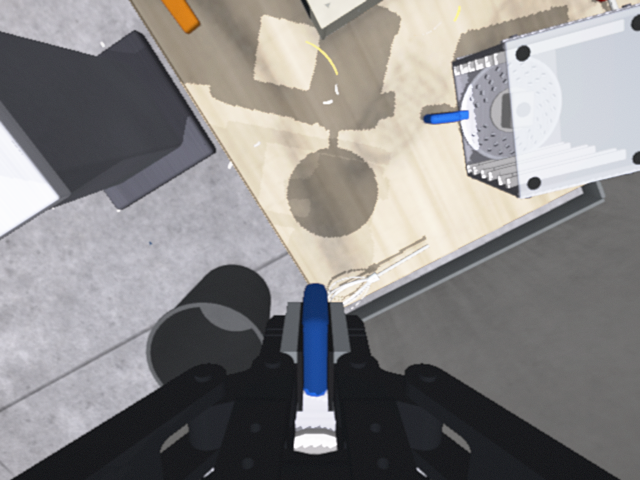

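```bash
python3 -m jog '-5 15 -10 0; -10 30 -20 0; -15 45 -30 0; -15 60 -30 0; -15 60 -30 0; -15 60 -30 0; -15 60 -30 0'
python3 - <<'E'
from h import *
o=manip.get_obs();f=grab("wrist","17");plan()
crop("wrist16",415,0,640,205,3,"w16c")
crop("wrist17",350,20,600,240,3,"w17c")
E
```

```text
time_s: 25.82
tcp_pos: [0.4748, -0.342, 0.381]
ee_rot: [-0.0, 0.866, 0.5, -0.0]
ft_force: [-0.7, 0.5, -1.2]
width: 0.0081
now [ 474.8 -342.   381.2] yaw 59.98 tilt [-2.e-04  2.e-04 -1.e+00]
```

View pics/w16c.png

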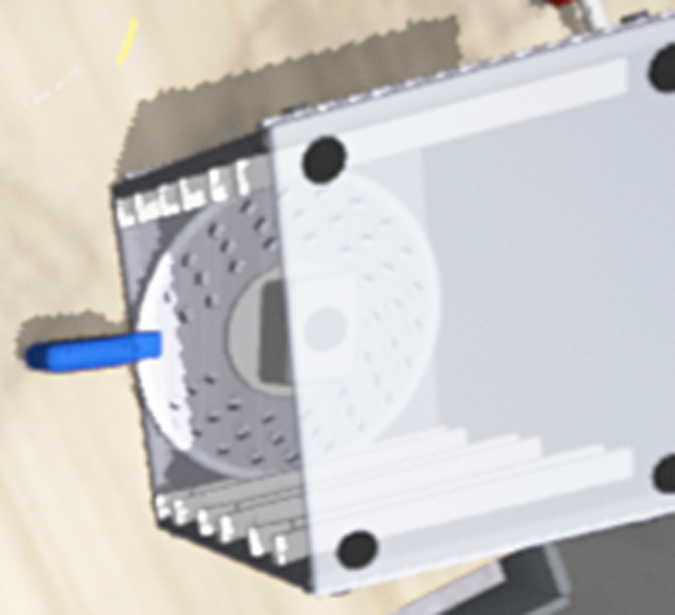

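View pics/w17c.png

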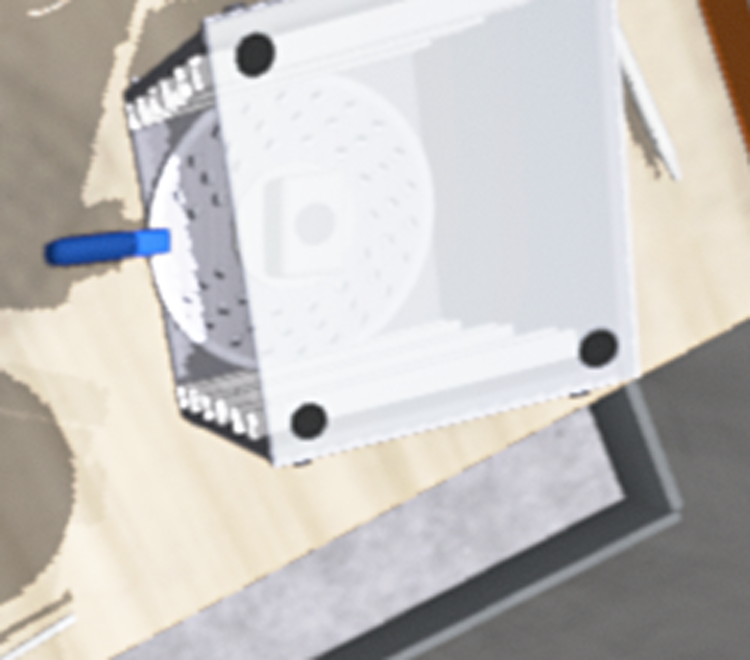

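```bash
python3 - <<'E'
from h import *
a=load("wrist16");b=load("wrist17")
pa=lambda p:(415-.33+p[0]/3,-.33+p[1]/3)
pb=lambda p:(350-.33+p[0]/3,20-.33+p[1]/3)
R={}
for n,p,q in(("sL",(325,160),(256,54)),("sR",(357,549),(309,421)),("sRb",(668,473),(598,348)),("cL",(265,122),(203,18)),("cR",(313,592),(274,465)),("bL",(115,187),(127,95)),("bR",(158,522),(181,410)),("dimple",(325,330),(315,223)),("tabend",(27,355),(46,252)),("neck/rim",(160,343),(169,240))):
    x,e=tri(a,pa(p),b,pb(q));R[n]=x;print(n,np.round(x*1000,1),"gap %.1f"%(e*1000))
def ang(u,v): d=R[u]-R[v];return np.degrees(np.arctan2(d[1],d[0]))
print("yaw from s",ang("sL","sR")-90,"c",ang("cL","cR")-90,"b",ang("bL","bR")-90,"side s",ang("sRb","sR"))
print("widths",[np.linalg.norm(R[u][:2]-R[v][:2])*1000 for u,v in(("sL","sR"),("cL","cR"),("bL","bR"))])
print("mid c",(R["cL"]+R["cR"])/2,"mid b",(R["bL"]+R["bR"])/2,"mid s",(R["sL"]+R["sR"])/2)
print("tab->dimple yaw",ang("dimple","tabend"))
E
```

```text
sL [ 633.  -272.4  135.7] gap 0.1
sR [ 604.7 -373.7  134.6] gap 0.2
sRb [ 692.1 -399.6  128.6] gap 0.3
cL [ 625.7 -256.5  129.4] gap 0.4
cR [ 591.3 -382.3  128. ] gap 0.8
bL [ 626.3 -259.7    1.1] gap 1.0
bR [ 590.6 -377.3    7.5] gap 0.8
dimple [ 656.3 -333.5   45.7] gap 0.5
tabend [ 570.5 -294.4   16.5] gap 0.3
neck/rim [ 612.8 -313.9   22.1] gap 0.3
yaw from s -15.589765715084468 c -15.316333558878938 b -16.87185108013459 side s -16.51368462309296
widths [np.float64(105.18116713856728), np.float64(130.38380925161536), np.float64(122.88538575224754)]
mid c [ 0.6084782  -0.31940109  0.12871852] mid b [ 0.60844635 -0.31852883  0.00432597] mid s [ 0.61886789 -0.32300689  0.13516519]
tab->dimple yaw -24.48069140934206
```

```bash
python3 - <<'E'
from h import *
a=load("wrist16");b=load("wrist17")
pa=lambda p:(415-.33+p[0]/3,-.33+p[1]/3)
pb=lambda p:(350-.33+p[0]/3,20-.33+p[1]/3)
for z in(.131,.134):
  print("z",z)
  for f,pp,L in((a,pa,[("left",(265,122),(660,19)),("right",(313,592),(674,514)),("front",(268,130),(310,585))]),(b,pb,[("right",(274,465),(634,377)),("front",(205,22),(272,460)),("back",(612,0),(632,370))])):
    for n,p,q in L:
        P=onz(f,pp(p),z);Q=onz(f,pp(q),z);d=Q-P;A=np.degrees(np.arctan2(d[1],d[0]));print(n,np.round(P[:2]*1000,1),np.round(Q[:2]*1000,1),round(A,2),round(A+90,2))
# edge/plane fit of cover from top cam depth & wrist depth
for n in("wrist16","wrist17","top13"):
    f=load(n);W=cloud(f);m=(abs(W[...,2]-.134)<.006)&(np.hypot(W[...,0]-.66,W[...,1]+.333)<.11)
    pts=(W[m][:,:2]*1000).astype(np.float32)
    r=cv2.minAreaRect(pts);print(n,len(pts),r,np.median(W[m][:,2]))
E
```

```text
z 0.131
left [ 624.9 -256.6] [ 721.1 -284.5] -16.21 73.79
right [ 590.5 -380.7] [ 688.7 -410.9] -17.08 72.92
front [ 624.8 -258.7] [ 590.5 -378.3] -106.02 -16.02
right [ 590.4 -381.7] [ 697.8 -412.5] -15.99 74.01
front [ 625.4 -257.6] [ 590.5 -380. ] -105.94 -15.94
back [ 727.1 -309.9] [ 697.9 -410.2] -106.24 -16.24
z 0.134
left [ 623.5 -256.3] [ 719.  -284.1] -16.21 73.79
right [ 589.5 -379.4] [ 686.8 -409.3] -17.08 72.92
front [ 623.5 -258.5] [ 589.5 -377. ] -106.02 -16.02
right [ 589.8 -380.9] [ 696.3 -411.4] -15.99 74.01
front [ 624.6 -257.7] [ 589.9 -379.1] -105.94 -15.94
back [ 725.5 -309.6] [ 696.5 -409.1] -106.24 -16.24
wrist16 21016 ((655.6188354492188, -333.3063659667969), (129.4528045654297, 103.45439147949219), 74.44479370117188) 0.13471956786400185
wrist17 19984 ((660.7855834960938, -334.6949462890625), (129.20135498046875, 113.79173278808594), 73.99127197265625) 0.13467568894031715
top13 1938 ((660.299072265625, -332.5008239746094), (132.1238555908203, 114.7763671875), 74.33186340332031) 0.13392276309711704
```

```bash
python3 - <<'E'
from h import *
for n in("top0","top13","wrist16"):
    W=cloud(load(n));m=(W[...,2]>.06)&(W[...,2]<.12)&(W[...,0]>.42)&(W[...,0]<.72)&(W[...,1]>-.25)&(W[...,1]<-.05)
    w=W[m]
    if len(w): print(n,len(w),"ymin",np.round(np.percentile(w,[0.5,2],axis=0)*1000,0),w[np.argmin(w[:,1])])
f=grab("scene","17");W=cloud(f);T=T_tool(manip.get_obs())
P=(W-T[:3,3])@T[:3,:3]*1000   # tool coords
m=(P[...,0]<-30)&(P[...,0]>-140)&(abs(P[...,1])<56)&(P[...,2]>5)&(P[...,2]<35)
p=P[m];print(len(p))
if len(p)>30:
    # plate top expected tool z = 23-4=19
    k=abs(p[:,2]-19)<7;q=p[k]
    for _ in range(4):
        A=np.c_[q[:,:2],np.ones(len(q))];c=np.linalg.lstsq(A,q[:,2],rcond=None)[0];r=q[:,2]-A@c;q=q[abs(r)<3]
    print(len(q),c,"at disc centre",c@[-82,0,1]);print(np.percentile(q,[1,50,99],axis=0))
crop("scene17",330,60,530,210,4,"s17c")
E
```

```text
top0 2172 ymin [[ 508. -170.   64.]
 [ 509. -168.   74.]] [ 0.55741051 -0.17072446  0.08229794]
top13 2165 ymin [[ 508. -170.   64.]
 [ 509. -169.   74.]] [ 0.63704224 -0.17033531  0.0825525 ]
wrist16 1093 ymin [[ 509. -172.   60.]
 [ 509. -172.   61.]] [ 0.54850158 -0.17229511  0.06227409]
605
463 [-1.36896571e-03 -7.58558237e-03  2.06129970e+01] at disc centre 20.725252225417446
[[-130.69907269  -54.48831748   17.8939486 ]
 [ -71.19975316  -21.43630616   20.83063539]
 [ -31.44952459   50.38510754   23.29469255]]
```

View pics/s17c.png

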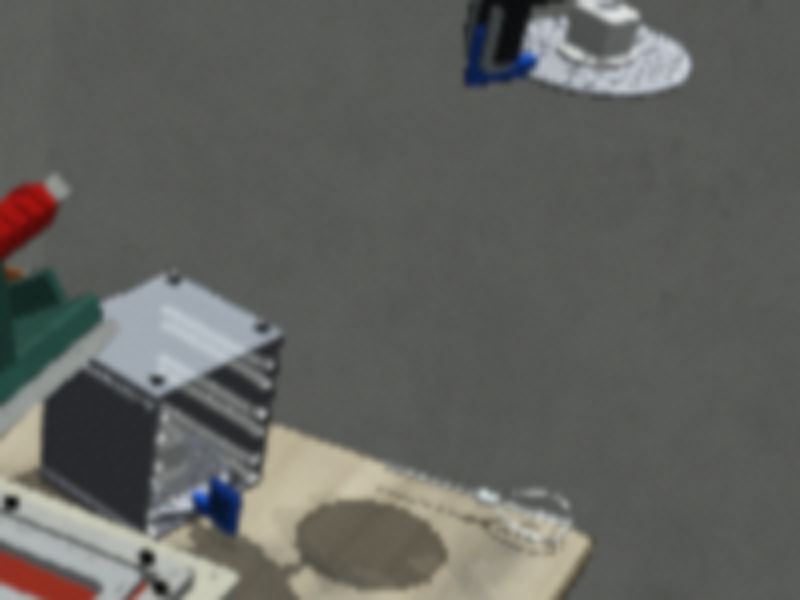

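```bash
cat >> h.py <<'E'
O=np.array([.6575,-.3336]);CY=np.radians(-16.);cx_=np.array([np.cos(CY),np.sin(CY)]);cy_=np.array([-np.sin(CY),np.cos(CY)])
def cas(x,y,z): p=O+x/1000*cx_+y/1000*cy_; return (p[0],p[1],z/1000)
E
python3 - <<'E'
from h import *
plan((*cas(-230,0,250),164),(*cas(-230,0,79),164)); print(cas(-230,0,79))
E
```

```text
now [ 474.8 -342.1  381.3] yaw 59.98 tilt [-0.  0. -1.]
row 43.0 -69.2 131.3  -104.02
row 43.0 -69.2 302.3  -104.02
(np.float64(0.43640980993418665), np.float64(-0.2702034081620902), 0.079)
```

```bash
python3 -m jog '5 -10 0 -8; 12 -20 10 -18; 20 -30 20 -28; 28 -45 40 -38; 36 -60 60 -48; 43 -69 80 -58; 43 -69 100 -68; 43 -69 120 -78; 43 -69 130 -88; 43 -69 130 -98; 43 -69 130 -104; 43 -69 130 -104'
python3 -m jog '0 0 0 0; 0 0 40 0; 0 0 80 0; 0 0 100 0; 0 0 100 0;0 0 100 0'
python3 - <<'E'
from h import *
print(manip.get_obs()["q"]);plan((*cas(-230,0,79),164))
f=grab("scene","18");W=cloud(f);T=T_tool(manip.get_obs())
P=(W-T[:3,3])@T[:3,:3]*1000
m=(P[...,0]<-30)&(P[...,0]>-140)&(abs(P[...,1])<56)&(P[...,2]>5)&(P[...,2]<35)
q=P[m];q=q[abs(q[:,2]-20)<7]
for _ in range(4):
    A=np.c_[q[:,:2],np.ones(len(q))];c=np.linalg.lstsq(A,q[:,2],rcond=None)[0];r=q[:,2]-A@c;q=q[abs(r)<3]
print(len(q),c,np.percentile(q,[1,50,99],axis=0))
crop("scene18",290,110,490,260,4,"s18c")
E
```

```text
time_s: 27.42
tcp_pos: [0.4367, -0.2706, 0.2514]
ee_rot: [0.0, 0.14, 0.99, -0.0]
ft_force: [0.7, 0.2, -0.6]
width: 0.008
time_s: 28.18
tcp_pos: [0.4378, -0.2714, 0.1531]
ee_rot: [0.001, 0.139, 0.99, -0.001]
ft_force: [-0.3, -0.2, 0.2]
width: 0.0081
[-6.59082858e-01 -1.04999061e-01  2.03543450e+00 -7.80838129e-06
  1.20827447e+00 -1.94996921e+00]
now [ 437.8 -271.4  153.1] yaw 163.96 tilt [ 0.0023 -0.0018 -1.    ]
row 1.9 0.8 74.1  -0.04
512 [-3.74926761e-03  1.79490074e-03  2.07686736e+01] [[-133.65179603  -46.73643464   18.18604475]
 [ -73.86223024   18.93436214   21.13594174]
 [ -31.58068927   54.80405043   23.57631009]]
```

View pics/s18c.png

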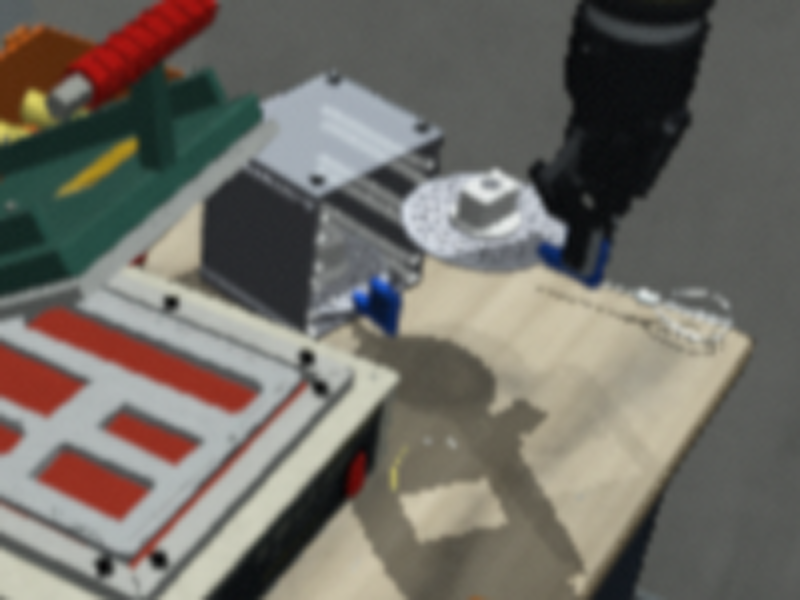

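```bash
python3 -m jog '0 0 25 0; 0 0 50 0; 0 0 66 0; 0 0 72 0; 0 0 72 0; 0 0 72 0'
python3 - <<'E'
from h import *
plan((*cas(-230,0,79),164),(*cas(-180,0,79),164),(*cas(-82,0,79),164))
f=grab("scene","19");W=cloud(f)
d=W[...,:2]-O;X=d@cx_*1000;Y=d@cy_*1000;Z=W[...,2]*1000
m=(X>-205)&(X<-92)&(abs(Y)<56)&(Z>50)&(Z<70);
print("plate top z",np.median(Z[m]),"Y range",np.percentile(Y[m],[1,99]),"Xmax",np.percentile(X[m],99))
crop("scene19",310,130,470,250,5,"s19c")
g=grab("top","19");crop("top19",400,170,510,300,5,"t19c")
E
```

```text
time_s: 28.98
tcp_pos: [0.4375, -0.2711, 0.0804]
ee_rot: [0.001, 0.139, 0.99, -0.0]
ft_force: [-0.5, 0.2, -1.3]
width: 0.0083
now [ 437.5 -271.1   80.4] yaw 163.97 tilt [ 0.0016 -0.0012 -1.    ]
row 1.3 0.6 1.4  -0.03
row -48.7 0.6 1.5  -0.03
row -146.7 0.7 1.7  -0.03
plate top z 60.156232968049395 Y range [-41.67899543  55.01990511] Xmax -95.73119114989072
```

View pics/s19c.png

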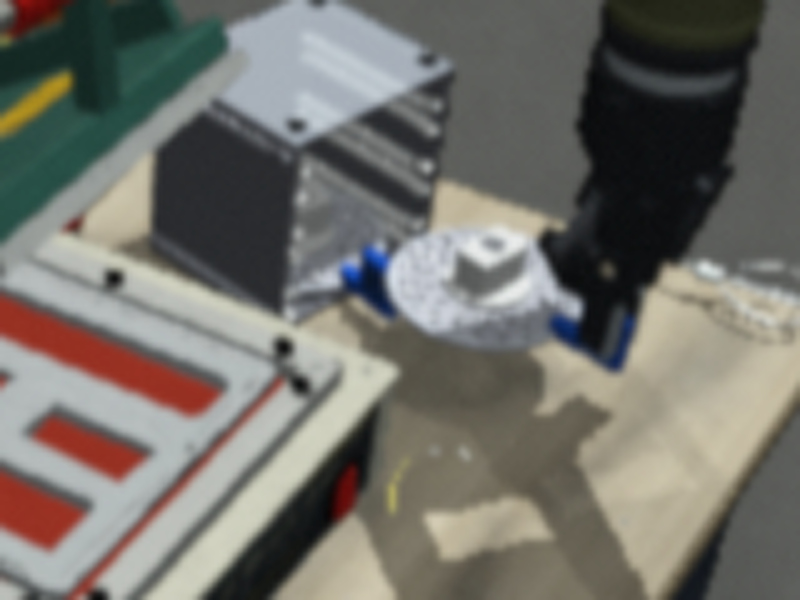

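View pics/t19c.png

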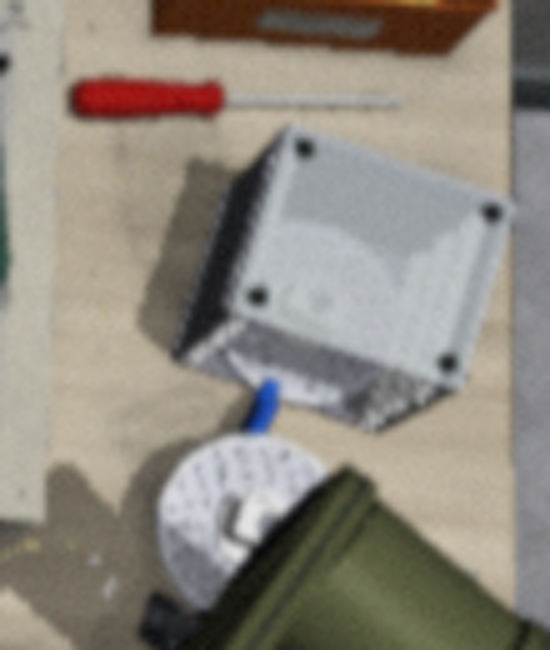

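```bash
python3 -m jog '-8 0 0 0; -16 0 0 0; -24 0 0 0; -32 0 0 0; -38 0 0 0; -44 0 0 0; -50 0 0 0; -55 0 0 0; -60 0 0 0; -60 0 0 0'
python3 - <<'E'
from h import *
print(manip.get_obs()["ft_force"])
plan((*cas(-170,0,79),164),(*cas(-82,0,79),164))
f=grab("scene","20");W=cloud(f)
crop("scene20",310,130,470,250,5,"s20c")
E
```

```text
time_s: 30.32
tcp_pos: [0.4948, -0.2873, 0.0794]
ee_rot: [0.0, 0.139, 0.99, -0.0]
ft_force: [-0.3, -0.0, -0.7]
width: 0.008
[-0.25399444 -0.03321615 -0.6807508 ]
now [ 494.8 -287.3   79.4] yaw 163.98 tilt [ 1.e-04 -1.e-04 -1.e+00]
row 0.9 0.3 0.4  -0.02
row -87.1 0.4 0.4  -0.02
```

View pics/s20c.png

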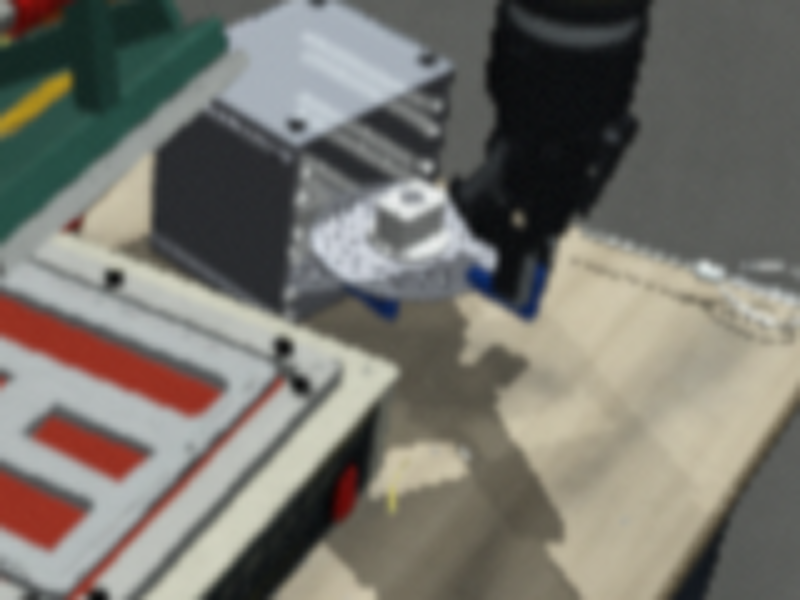

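```bash
python3 -m jog '-6 0 0 0; -12 0 0 0; -18 0 0 0; -24 0 0 0; -30 0 0 0; -30 0 0 0'
python3 - <<'E'
from h import *
print(manip.get_obs()["ft_force"])
plan((*cas(-82,0,79),164))
E
python3 -m jog '-6 0 0 0; -12 0 0 0; -18 0 0 0; -24 0 0 0; -30 0 0 0; -30 0 0 0'
python3 - <<'E'
from h import *
print(manip.get_obs()["ft_force"])
plan((*cas(-82,0,79),164))
f=grab("scene","21");W=cloud(f)
crop("scene21",310,130,470,250,5,"s21c")
E
```

```text
time_s: 31.12
tcp_pos: [0.5238, -0.2956, 0.0794]
ee_rot: [0.0, 0.139, 0.99, -0.0]
ft_force: [0.4, -0.1, -2.1]
width: 0.008
[ 0.39193772 -0.13060984 -2.08689082]
now [ 523.8 -295.6   79.4] yaw 163.99 tilt [ 1.e-04 -1.e-04 -1.e+00]
row -57.0 0.3 0.4  -0.01
time_s: 31.88
tcp_pos: [0.5526, -0.3039, 0.0794]
ee_rot: [0.0, 0.139, 0.99, -0.0]
ft_force: [0.5, -0.5, -0.9]
width: 0.008
[ 0.52542081 -0.49636084 -0.86677107]
now [ 552.6 -303.9   79.4] yaw 163.99 tilt [ 2.e-04 -1.e-04 -1.e+00]
row -27.0 0.3 0.4  -0.01
```

View pics/s21c.png

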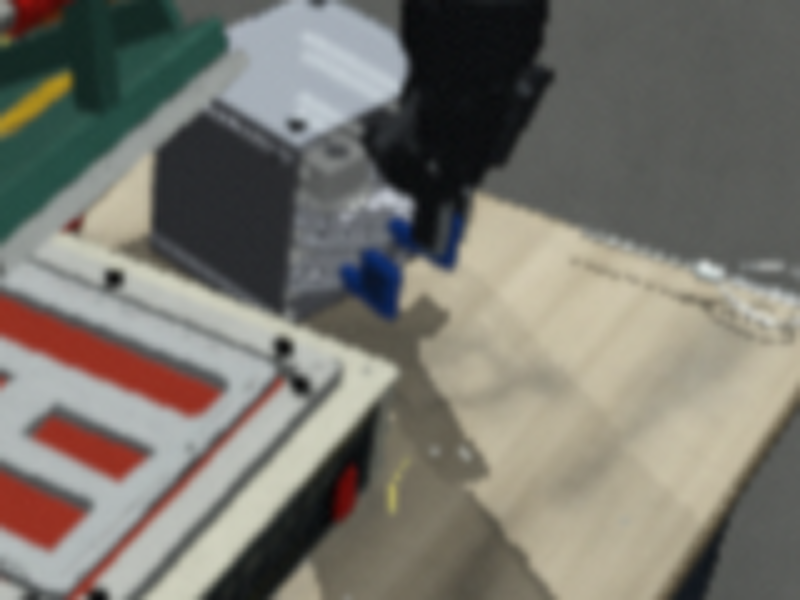

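```bash
python3 -m jog '-6 0 0 0; -12 0 0 0; -18 0 0 0; -22 0 0 0; -22 0 0 0'
python3 -m jog '-1 0 0 0; -2 0 0 0; -3 0 0 0; -3 0 0 0'
python3 - <<'E'
from h import *
print(manip.get_obs()["ft_force"])
plan((*cas(-82,0,79),164))
E
```

```text
time_s: 32.55
tcp_pos: [0.5736, -0.3099, 0.0793]
ee_rot: [0.0, 0.139, 0.99, -0.0]
ft_force: [1.1, -0.6, -1.6]
width: 0.0082
time_s: 33.05
tcp_pos: [0.5763, -0.3107, 0.0794]
ee_rot: [0.0, 0.139, 0.99, -0.0]
ft_force: [0.3, -0.2, -1.5]
width: 0.0078
[ 0.32698753 -0.1798542  -1.49034353]
now [ 576.3 -310.7   79.4] yaw 163.97 tilt [ 0. -0. -1.]
row -2.4 0.4 0.4  -0.03
```

```bash
python3 -m jog '0 0 1 0; 0 0 1.5 0; 0 0 1.5 0'
python3 -m jog '-1 0 0 0; -2 0 0 0; -2 0 0 0'
python3 -m jog '-1 0 0 0; -1 0 0 0'
python3 -m jog '-1 0 0 0; -1 0 0 0'
```

```text
time_s: 33.42
tcp_pos: [0.5761, -0.3106, 0.0777]
ee_rot: [-0.0, 0.139, 0.99, 0.0]
ft_force: [0.0, 0.2, -1.1]
width: 0.0081
time_s: 33.8
tcp_pos: [0.578, -0.3111, 0.0777]
ee_rot: [-0.0, 0.139, 0.99, 0.0]
ft_force: [-0.5, -0.5, -0.7]
width: 0.0081
time_s: 34.05
tcp_pos: [0.578, -0.3112, 0.0776]
ee_rot: [-0.002, 0.139, 0.99, 0.0]
ft_force: [-6.5, 1.8, 1.7]
width: 0.0077
time_s: 34.3
tcp_pos: [0.578, -0.3112, 0.0775]
ee_rot: [-0.003, 0.139, 0.99, 0.001]
ft_force: [-8.5, 1.7, 4.0]
width: 0.0078
```

```bash
python3 -m jog '1.5 0 0.5 0; 1.5 0 1 0; 1.5 0 1 0; 1.5 0 1 0'
python3 -m jog '0 0 0 0; 0 0 0 0; 0 0 0 0; 0 0 0 0' 0.3
python3 - <<'E'
from h import *
print(manip.get_obs()["ft_force"]);plan()
f=grab("wrist","22")
E
```

```text
time_s: 34.8
tcp_pos: [0.578, -0.3112, 0.077]
ee_rot: [-0.001, 0.139, 0.99, 0.0]
ft_force: [-5.8, 1.9, 3.3]
width: 0.0079
time_s: 35.3
tcp_pos: [0.5788, -0.3114, 0.0769]
ee_rot: [0.0, 0.139, 0.99, -0.0]
ft_force: [0.1, -0.9, -0.1]
width: 0.0299
[ 0.07397379 -0.85473217 -0.08129216]
now [ 578.8 -311.4   76.9] yaw 163.97 tilt [ 4.e-04 -2.e-04 -1.e+00]
```

View pics/wrist22.png

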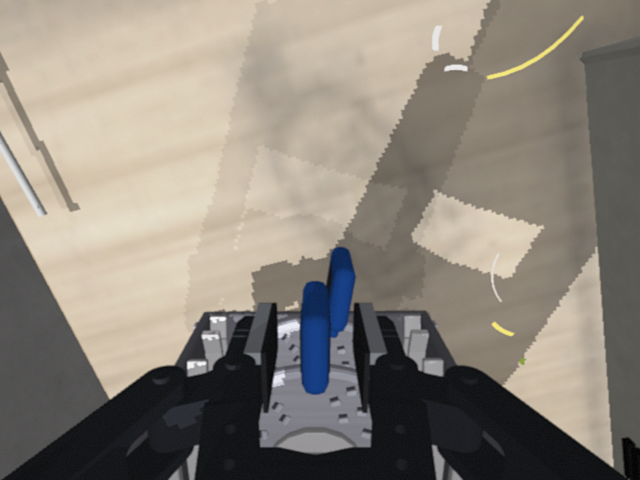

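```bash
python3 -m jog '0 0 -10 0; 0 0 -25 0; 0 0 -50 0; 0 0 -90 0; 30 0 -140 0; 60 0 -190 0; 100 0 -230 0; 120 0 -260 0; 120 0 -260 0; 120 0 -260 0'
python3 - <<'E'
from h import *
f=grab("scene","23");W=cloud(f);crop("scene23",310,130,470,250,5,"s23c")
plan((.43,-.30,.35,60),(.4748,-.342,.381,60))
E
```

```text
time_s: 36.6
tcp_pos: [0.4633, -0.2781, 0.3366]
ee_rot: [0.0, 0.139, 0.99, 0.0]
ft_force: [-0.4, 0.5, -0.7]
width: 0.0299
now [ 463.3 -278.   335.5] yaw 163.98 tilt [-0.0014  0.0012 -1.    ]
row 25.9 -30.3 -14.4  103.98
row -28.7 -58.3 -45.6  103.98
```

View pics/s23c.png

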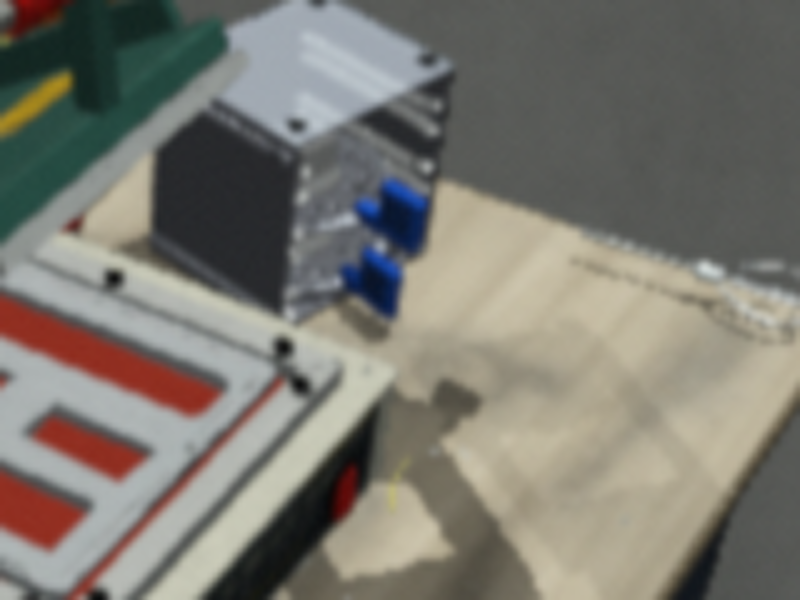

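Both tabs stand in front of the cassette, the upper one at (405,218) and the filed one at (382,283), which is where it was before. I'll look from the two earlier viewpoints to check depth and height.

```bash
python3 -m jog '5 -5 -5 10; 8 -10 -10 20; 12 -15 -14 30; 16 -20 -14 40; 20 -25 -14 50; 26 -30 -14 60; 26 -30 -14 70; 26 -30 -14 80; 26 -30 -14 90; 26 -30 -14 100; 26 -30 -14 104; 26 -30 -14 104' -1
python3 -c "
from h import *
grab('wrist','24');plan()
crop('wrist24',415,0,640,205,3,'w24c')"
python3 -m jog '-5 15 -10 0; -10 30 -20 0; -15 45 -30 0; -15 60 -30 0; -15 60 -30 0; -15 60 -30 0; -15 60 -30 0'
python3 -c "
from h import *
grab('wrist','25');plan();crop('wrist25',350,20,600,240,3,'w25c')"
```

```text
time_s: 38.15
tcp_pos: [0.4301, -0.2997, 0.3487]
ee_rot: [-0.002, 0.866, 0.5, -0.001]
ft_force: [-0.2, -0.1, -0.0]
width: 0.0855
now [ 430.1 -299.7  349.1] yaw 60.06 tilt [-0.0023  0.002  -1.    ]
time_s: 39.08
tcp_pos: [0.4742, -0.3425, 0.3805]
ee_rot: [-0.0, 0.866, 0.5, -0.0]
ft_force: [-0.2, -0.6, -0.1]
width: 0.0856
now [ 474.2 -342.6  380.7] yaw 59.99 tilt [-2.e-04  1.e-04 -1.e+00]
```

View pics/w24c.png

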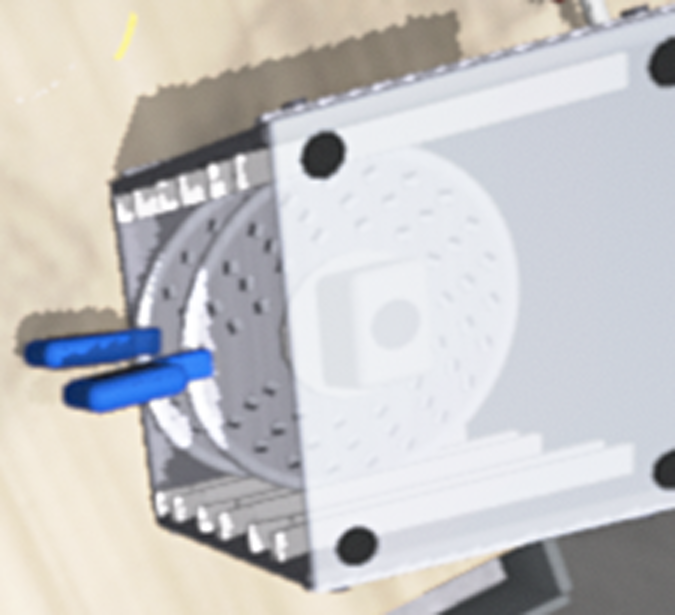

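View pics/w25c.png

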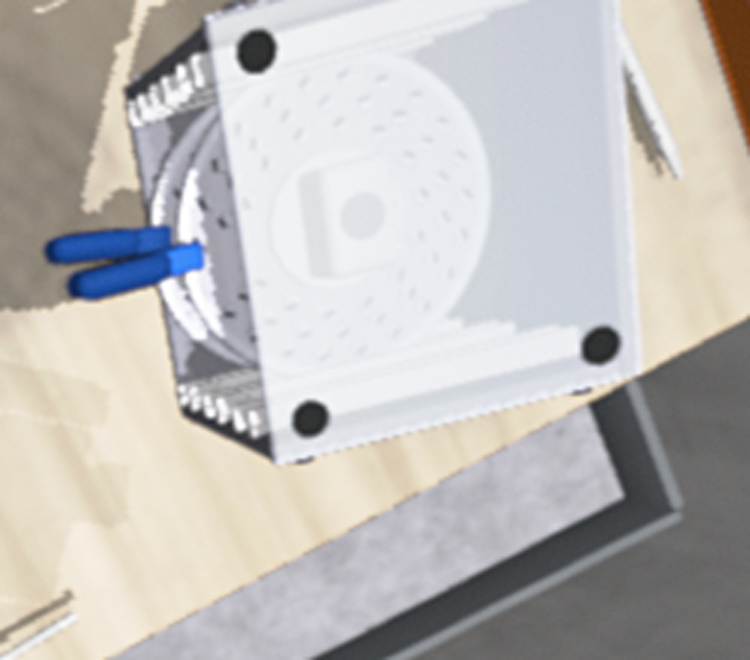

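```bash
python3 - <<'E'
from h import *
a=load("wrist24");b=load("wrist25")
pa=lambda p:(415-.33+p[0]/3,-.33+p[1]/3)
pb=lambda p:(350-.33+p[0]/3,20-.33+p[1]/3)
for n,p,q in(("sL",(323,155),(257,51)),("sR",(357,546),(311,418)),("dimple new",(396,324),(364,215)),("filed tabend",(27,353),(46,250)),("new tabend",(66,394),(70,284))):
    x,e=tri(a,pa(p),b,pb(q));d=x[:2]-O;print(n,np.round(x*1000,1),"gap %.1f"%(e*1000),"cas",np.round([d@cx_*1000,d@cy_*1000],1))
# plane level of plate seen via depth? boss & tab top heights
W=cloud(a);hsv=cv2.cvtColor(a["image"],cv2.COLOR_RGB2HSV);bl=(hsv[...,0]>100)&(hsv[...,0]<125)&(hsv[...,1]>150)&(np.hypot(W[...,0]-.58,W[...,1]+.31)<.06)
w=W[bl];k=w[:,2]>.075;d=w[k][:,:2]-O
print("new tab top z",np.percentile(w[k][:,2],[50,95]),"X",np.percentile(d@cx_,[1,99])*1000,"Y",np.percentile(d@cy_,[1,99])*1000)
X=(d@cx_)*1000;Z=w[k][:,2]*1000;t=Z>85;print("slope",np.polyfit(X[t],Z[t],1))
E
```

```text
sL [ 633.2 -272.3  134.7] gap 0.2 cas [-40.3  52.2]
sR [ 604.8 -373.6  134.9] gap 0.3 cas [-39.7 -53. ]
dimple new [ 658.9 -334.7   84.9] gap 0.3 cas [ 1.7 -0.6]
filed tabend [ 569.6 -294.2   21.7] gap 0.0 cas [-95.3  13.7]
new tabend [ 567.2 -307.1   60.3] gap 0.5 cas [-94.1   0.5]
new tab top z [0.08953757 0.09128356] X [-96.20897276 -65.87699994] Y [-4.20031754  4.82682267]
slope [1.53568215e-02 9.07406581e+01]
```

```bash
python3 - <<'E'
from h import *
grab("top","26");grab("scene","26")
a=cv2.imread("pics/top0.png");b=cv2.imread("pics/top26.png")
cv2.imwrite("pics/cmp.png",np.vstack([cv2.resize(a[170:330,215:515],None,fx=1.8,fy=1.8),cv2.resize(b[170:330,215:515],None,fx=1.8,fy=1.8)]))
for n in("top0","top26"):
    f=load(n);W=cloud(f);hsv=cv2.cvtColor(f["image"],cv2.COLOR_RGB2HSV)
    m=(hsv[...,0]>8)&(hsv[...,0]<20)&(hsv[...,1]>200)&(W[...,0]<.45);print(n,"cutter",np.round(np.nanmedian(W[m],0),4),m.sum())
    m=((hsv[...,0]<8)|(hsv[...,0]>172))&(hsv[...,1]>150)&(np.hypot(W[...,0]-.7,W[...,1]-.15)<.06)&(W[...,2]>.08);v,u=np.where(m);print("nozzle px",u.mean(),v.mean())
crop("scene26",215,200,365,350,4,"s26c")
E
```

```text
top0 cutter [ 0.3943 -0.02    0.0134] 106
nozzle px 295.5 195.5
top26 cutter [ 0.395  -0.0399  0.0132] 138
nozzle px 295.65384615384613 195.65384615384616
```

View pics/cmp.png

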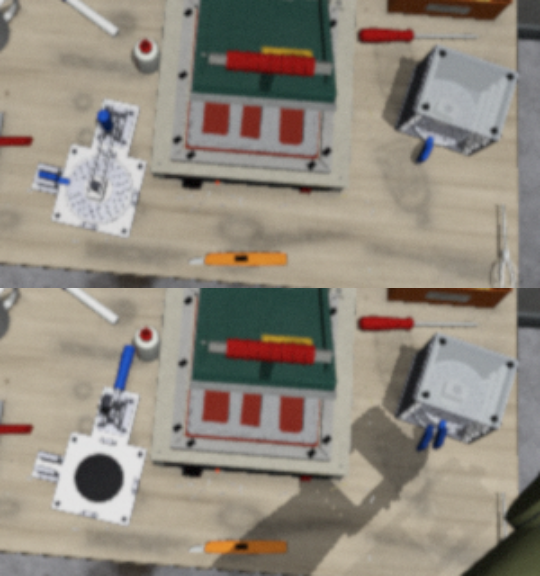

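View pics/s26c.png

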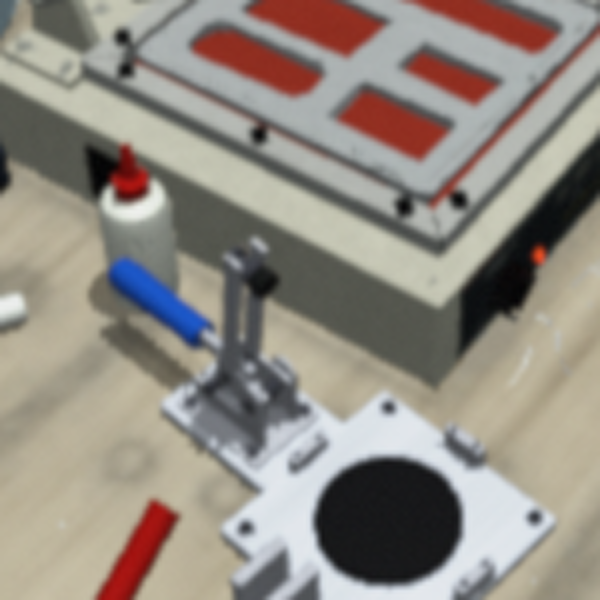

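The clamp is open, the nest is empty and both tabs are at the cassette. The bottle and cutter show at the same pixels as at the start. The shift in the cutter's colour median comes from the arm's shadow falling on it.

```bash
python3 -c "
from workcell import manip
print(manip.finish_job())"
```

```text
the job is handed in; nothing more can be done
None
```

The clamp is open and the disc is home in the middle slot of the cassette. I handed the job in at about 39 s of the 72 s allowed; no verdict is reported.

**What I did:** I pushed the blue handle over with the closed fingers until it lay level and the arm stood upright. I then lifted the disc straight up by its boss, carried it round the front of the sealer and laid it on the free bench. From there I re-gripped it by the tab and slid it level into the middle slot until it met the back stop at about 8 N. Finally I let go and drew clear.

**Last checks:**
- **Disc:** its tab top is 90–91 mm above the bench (90 expected). The tab stands 96 to 66 mm in front of the cassette's axis (96 to 64 expected). It is centred to within about 1 mm and points to the front.
- **Level:** the plate measured level to within about 0.4° while I held it. The tab top now reads about 0.9° of slope, which is within the measuring noise.
- **Clamp:** the handle was level to within about 0.3° when I let go of it. In the last picture it still lies level, with the arm upright.
- **Filed disc:** its tab end is within about 1 mm horizontally of where it was. Its height reading changed by 5 mm, but its pixels in the matching views moved no more than the cassette's own screws, so I take that as measuring error.
- **Bottle and cutter:** the bottle's nozzle is at the same pixel as at the start. The open handle's end stops very close to the bottle, by my estimate only 1–2 mm away. The cutter's outline is in the same place; its colour-based reading shifted 20 mm, which I put down to the arm's shadow on it.

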